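# Clamp a power board in the bench holder with the inner knob only

### The job

Lay the loose power board flat on the two rails of the board holder, centred between the holder's jaws with its long edges along them, and let go of it. Then turn only the small inner knob of the coaxial control clockwise until the moving jaw holds the board against the fixed jaw gently but firmly, with about 10 newtons (5 to 16 is fine; never above 22), and let go. The outer ring under the knob is a colleague's setting and must stay where it is; drive the jaw only with the knob, and leave the other things on the bench alone.

Things in the scene. Friction and masses are not known exactly. Their poses are not given: they have to be found in the camera images.
- board_center (a point): Centre of the aluminium heat sink on the loose power board, 18 mm above the board's underside. The finned heat sink stands on the middle of the board, 24 mm thick (board x) by 40 mm (board y) by 26 mm high, half-way up at this point; grip it across its 24 mm thickness. Axes are the board's, z up.
- board: The power board, about 140 g, flat on the table at the start: green plate 80 mm (x) by 56 mm (y) by 5 mm, heat sink on top, a few small parts along its short edges up to 11 mm above the plate. Origin at the centre of its underside. Turned half round it serves as well.
- seat (a point): Where the centre of the board's underside is laid: on the tops of the two rails, 30 mm above the table. x runs along the jaws (84 mm wide; the board's 80 mm length lies along it), y points from moving to fixed jaw, z up. The fixed jaw's face is 32 to 40 mm away in +y (screwed down differently each time, not reported); jaws rise 15 mm above the rails. A board laid here has 4 to 12 mm free at the fixed, 6 to 14 mm at the moving jaw.
- jaw_face (a point): Middle of the moving jaw's rubber face, 8.5 mm above the rails' tops. The jaw slides in the seat's +y as the knob is turned clockwise, about 12 mm per radian. The face is backed by a stiff spring, about 5 N per mm.
- jaw: The moving jaw with its face pad; its axes are those of the seat.
- holder: The board holder, bolted down: aluminium base 104 by 235 mm (long along its y), fixed jaw at its +y end, grey console 84 by 84 mm and 45 mm high at its -y end with the coaxial control on top. Origin on the table; the control's upright axis is at y = -103 mm, the seat at y = +28 mm.
- knob_top (a point): Centre of the top of the inner knob: round, knurled, black, 28 mm diameter, 20 mm above the outer ring (knob top 77, ring top 57 mm above the table). Clockwise from above closes the jaw; 0.9 to 2.4 rad in all. Friction 0.24 N m in motion (relaxes to under 0.1 when held still); each newton of clamping adds 0.012 N m (0.12 N m more at 10 N). It stays where it is let go.
- ring_nib (a point): Top of the nib on the outer ring, 23.5 mm from the axis, showing the ring's setting. The ring is round, black, ribbed, 57 mm diameter, 12 mm high, below and around the inner knob; the nib (5 by 4 mm) stands 4 mm above the ring's top. The ring turns very easily (0.03 N m): fingers that rub on it or its nib drag it round.
- ring: The outer ring; origin on the axis at its underside, 45 mm above the table.
- flux_bottle: Bystander, to be left alone: closed white bottle, 38 mm diameter, 85 mm high; origin under it.
- spool: Bystander, to be left alone: solder spool, 52 mm diameter, 38 mm high; origin under it.
- driver: Bystander, to be left alone: screwdriver 150 mm long lying on the table.
- tip_cup: Bystander, to be left alone: small steel cup, 52 mm diameter, 35 mm high; origin under it.
- relay: Bystander, to be left alone: black relay block 28 x 18 x 22 mm; origin under it.
- parts_tray: Bystander, to be left alone: black divided tray 100 x 140 x 30 mm; origin under it.
- sample_case: Bystander, to be left alone: grey case 90 x 60 x 26 mm; origin under it.
Not all that is in view belongs to the job. What is meant by the board is not blue, pink or purple, and is the larger of those in its own colour.

How it is judged:
On the way:
1. the board lies flat on the rails between the open jaws, let go, with the jaw not yet bearing on it (x of board_center in the frame of seat between -0.012 and 0.012 m and z of board_center in the frame of seat between 0.015 and 0.021 m and angle between board_center's own z axis and vertical below 0.06 rad and y of board_center in the frame of seat between -0.012 and 0.014 m and contact force between the fingers and board below 0.1 N and contact force between board and jaw below 1 N and linear speed of board below 0.02 m/s), for 0.3 s.
At the end, for the whole second after the job is handed in: The board lies flat on the rails (within 3 mm in height, 0.06 rad of level), within 12 mm of the seat's middle along the jaws and square to them (0.04 rad), pressed against the fixed jaw by the moving jaw with 5 to 16 N, at rest and let go; the outer ring has not been moved (x of board_center in the frame of seat between -0.012 and 0.012 m and z of board_center in the frame of seat between 0.015 and 0.021 m and angle between board_center's own z axis and vertical below 0.06 rad and y of board_center in the frame of seat between 0.001 and 0.015 m and contact force between board and jaw between 5 and 16 N and angle between the x axis of board_center and the x axis of seat, either way round below 0.04 rad and linear speed of board below 0.01 m/s); the robot touches nothing.
It fails at once if the outer ring is dragged round (its nib moves more than 3 mm, about 0.13 rad) (distance of ring_nib from where it was at the start of the episode above 0.003 m).
It fails at once if the board is squeezed with more than 22 N by the moving jaw (contact force between board and jaw above 22 N).
It fails at once if the moving jaw is pushed by the robot (more than 6 N) (contact force between any of the fingers, the arm and jaw above 6 N).
It fails at once if one of the seven bystanders is moved more than 25 mm (distance of any of flux_bottle, spool, driver, tip_cup, relay, parts_tray, sample_case from where it was at the start of the episode above 0.025 m).
It also fails if it takes over 72 s, if anything falls off the work surface, if the arm or the gripper's body presses on something with over 40 N, if the wrist force passes 120 N, or if a joint passes its speed limit or range.

### The arm

A 6-joint arm with a two-finger parallel gripper is mounted at the origin on the work surface. World frame = base frame: x ahead of the robot, y to its left, z up, the work surface at z = 0. Lengths are in m, angles in rad, forces in N, time in s.
With the tool pointing down it reaches from about 0.375 to 0.9 m from the base axis. Payload 3.1 kg.
Tool frame: the origin (TCP) lies midway between the tips of the shut fingers; the grasp point (between the pads) lies 19 mm behind it (bot.grip_depth is the distance from the TCP to the grasp point, in m); z points along the fingers, y is the direction in which the jaws open and shut (so a half turn about z gives the same grasp; the last joint's range is limited). The gripper opens to 85 mm and grips with 20 to 120 N. Pads are 22 mm wide; open, the fingers measure 114 mm over their backs; the gripper's body (76 mm by 85 mm) begins 54 mm behind the grasp point. The pads swing forward as they close: fully open they stand 13 mm farther back than shut.
Start: joints at [1.147, 0.527, 1.433, -0, 1.181, -0.178], TCP at [0.151, 0.606, 0.231] pointing down, gripper open.
Joint ranges: [-3.08, 3.08], [-0.75, 2.2], [0.22, 2.44], [-1.43, 4.57], [0, 2.65], [-2.85, 2.85]. Speed limits (rad/s): [2.79, 2.79, 3.14, 3.14, 3.14, 3.14].

### API

Orientations are given as a 3x3 rotation matrix whose columns are the frame's x, y, z axes.
In Python, from workcell import bot gives the robot as it stands. The module is installed in compiled form; this text tells all that it offers.
- The arm moves only by the tool play_rows, never from a script. Its argument "rows" is a list of rows, each a list of 4 numbers: the shift along the tool's x, y, z scaled (see below), then the turn about the tool's z scaled (see below). A call has 1 to 12 rows; each row is the pose to reach, as a shift and turn from the pose commanded when the call began, along the tool's axes at that moment; what a row does not reach only later rows make up. The controller multiplies each number of a shift by 15 cm and each number of a turn by 45 degrees. A row lasts 1/8 s, in which the tool goes at most 62.5 mm and 10.7 degrees, less where a joint would pass 70% of its speed; a pose out of reach is approached as far as the arm can. A call with a number of a shift or a turn outside -1 to 1 is refused whole. A call with a gripper value outside its range is refused whole. "fingers" is the closure, from 0 (fully open) to 1 (shut), set as the call begins (left out, the last holds). The fingers move at their own pace and stop on an object; "squeeze" is the grip in N (left out, the last holds). Time passes only in rows, so rows that repeat a pose let the fingers close. It gives the time, the measured TCP pose, the force and the opening at its end, in the units of the state.
- bot.get_obs(): the state, without advancing time (a new reading comes with each control period).
- bot.capture(name): name is "side" or "top" or "wrist"; returns a dict with "color" (384x512x3 uint8, blue, green, red), "mtx" (3x3 intrinsics, pixels), "view" (4x4, takes a point from world to camera coordinates). Camera axes: x right, y down, z forward; pixel columns grow to the right and rows downward; lengths in m; the calibration is good to about 2 mm. A picture is of the moment at which its call begins. There is no depth.
- bot.hand_in(): hands the job in, once; it reports no verdict.
The state is a dict: "time": time; "joint_pos": joint angles; "joint_velocities": joint speeds; "joint_efforts": joint torques, N m; "tool_pos": TCP position; "ee_rot": TCP orientation; "force": force on the tool from outside, world axes, zero at the start; "ft_torque": the same for the moment, N m; "width": finger opening in m.
Only numpy, scipy, OpenCV 4.12 (cv2) and the standard library are available. Lean on these libraries where they do the work, as an engineer would, in place of code of your own. Each camera call takes 0.05 s, during which the arm holds its last target.

## Working session

There is one attempt and no reset: what is moved stays moved. The work goes in short steps, Python scripts to look and compute and a tool call to move; the robot and the scene stay as the last step left them, time stands still between calls to the robot, and variables do not carry over. Pictures are saved under pics/ and viewed, and the job is handed in when it is done.

Besides the shell and the picture viewer there is one more tool, called after ">>>" as a command line: name --pt "numbers of a row" for each row, then --argument value for the rest. play_rows: Moves the arm, as the interface text tells. Shifts and turns lie within -1 to 1; 1 stands for 15 cm of shift or 45 degrees of turn. Its arguments: {"type":"object","properties":{"rows":{"type":"array","items":{"type":"array","items":{"type":"number"}}},"fingers":{"type":"number"},"squeeze":{"type":"number"}},"required":["rows"]}

```bash
ls; mkdir -p pics; cat > h.py <<'E'
import numpy as np, cv2
from workcell import bot
def snap(n,tag):
    c=bot.capture(n); cv2.imwrite(f'pics/{tag}.png',c['color']); np.savez(f'pics/{tag}.npz',**c); return c
def load(tag): return dict(np.load(f'pics/{tag}.npz'))
def ray(c,uv,z):
    K=c['mtx'];V=c['view'];R=V[:3,:3];t=V[:3,3];o=-R.T@t
    d=R.T@np.linalg.solve(K,np.array([uv[0],uv[1],1.]))
    return o+d*(z-o[2])/d[2]
def proj(c,p):
    q=c['view'][:3,:3]@np.asarray(p,float)+c['view'][:3,3]; q=c['mtx']@q; return q[:2]/q[2]
def crop(tag,x0,y0,x1,y1,s,out):
    im=cv2.imread(f'pics/{tag}.png')[y0:y1,x0:x1]; cv2.imwrite(f'pics/{out}.png',cv2.resize(im,None,fx=s,fy=s,interpolation=cv2.INTER_CUBIC))
E
python3 - <<'E'
from h import *
for n in('side','top','wrist'):
    c=snap(n,n+'0'); V=c['view'];print(n,c['mtx'][0,0],-V[:3,:3].T@V[:3,3],V[2,:3])
o=bot.get_obs();print(o)
E
```

```text
pics
side 357.5721755856219 [0.27172842 0.57028528 0.80242153] [ 0.29528151 -0.61093364 -0.73455355]
top 387.2250014497227 [ 0.4809378  -0.02171585  1.0927343 ] [ 0.09105177 -0.02180146 -0.99560749]
wrist 306.3297386641733 [0.07836453 0.62506704 0.37274033] [ 0.28662763 -0.0735405  -0.95521537]
{'time': 0.15, 'joint_pos': array([ 1.14747876e+00,  5.28232964e-01,  1.43359714e+00,  1.62377369e-05,
        1.18143535e+00, -1.78492944e-01]), 'joint_velocities': array([-0.00036125, -0.00059317, -0.00414469, -0.00062107,  0.00096675,
       -0.00123545]), 'joint_efforts': array([ 4.27505984e-04, -4.42742908e+01, -1.78277618e+01, -2.90840035e-04,
        5.64740069e-03,  4.35799748e-06]), 'tool_pos': array([0.15122451, 0.60586214, 0.23057397]), 'ee_rot': array([[-9.70178243e-01,  2.42391595e-01, -7.00860352e-04],
       [ 2.42392407e-01,  9.70177104e-01, -1.51897012e-03],
       [ 3.11773076e-04, -1.64355499e-03, -9.99998601e-01]]), 'force': array([ 0.23337725, -0.32749862,  0.2940404 ]), 'ft_torque': array([-0.00624285,  0.00420542, -0.0228828 ]), 'width': 0.08543404680679378}
```

View pics/top0.png

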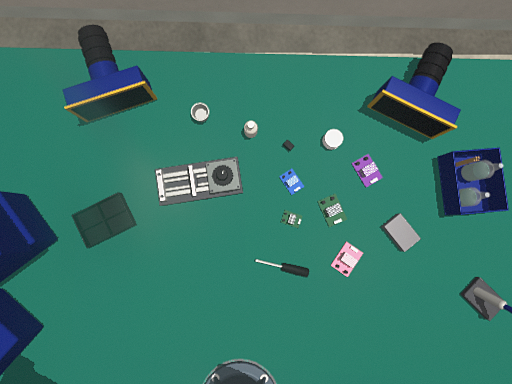

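View pics/side0.png

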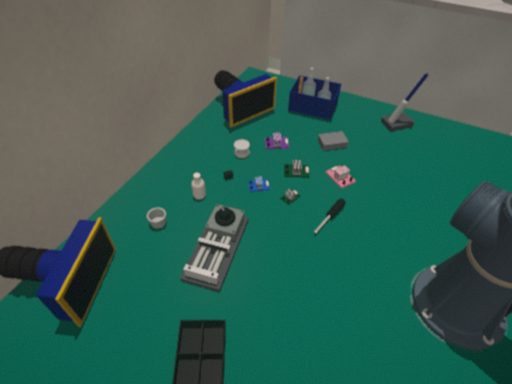

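View pics/wrist0.png

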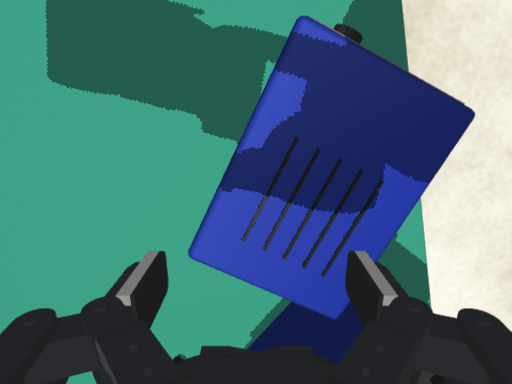

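In the top view there are five boards:
- blue at (291,181)
- purple at (368,170)
- pink at (347,259)
- small green at (291,219)
- larger green at (332,210)

The board meant is the larger green one at (332,210). The holder spans (157–242, 158–205), with the knob at (223,175). I'll confirm with an enlarged crop.

```bash
python3 - <<'E'
from h import *
crop('top0',270,180,365,240,8,'cb'); crop('top0',145,145,255,215,7,'ch')
c=load('top0')
for uv in [(332,210),(291,219)]: print(ray(c,uv,0.018))
print(ray(c,(223,175),.077), ray(c,(184,182),.03))
E
```

```text
[ 0.51617771 -0.25041421  0.018     ]
[ 0.48948098 -0.13619609  0.018     ]
[0.60187371 0.05055831 0.077     ] [0.58621942 0.16036433 0.03      ]
```

View pics/cb.png

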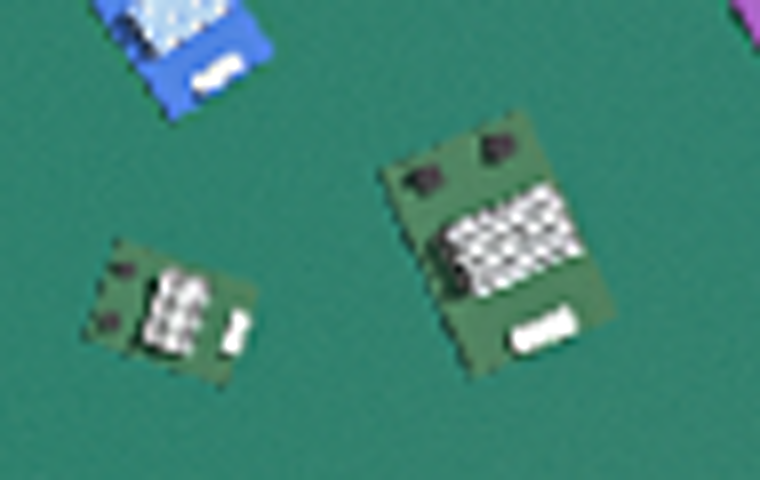

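View pics/ch.png

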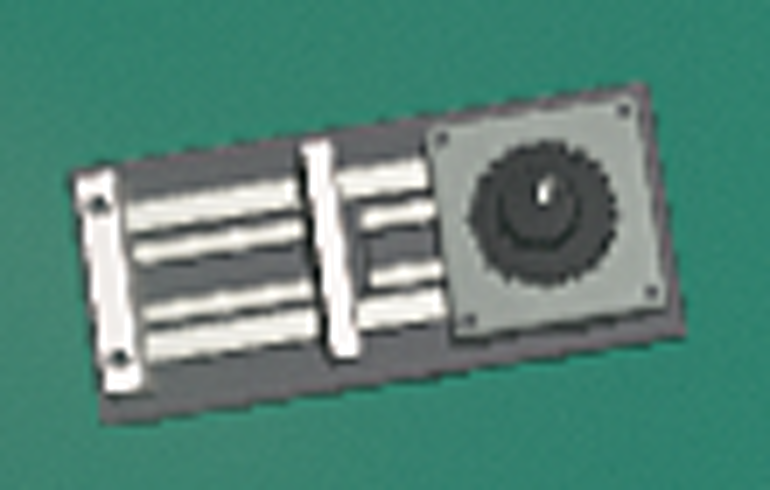

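The crop shows the larger green board with corners at crop pixels (382,170), (523,110), (615,318), (470,378). Its heat sink is short along the board's long direction. The holder's base corners are (72,168), (640,85), (685,330), (103,422), with the fixed jaw on the left and the console on the right. Next I'll compute the poses and check sizes.

```bash
python3 - <<'E'
from h import *
c=load('top0')
B=[ray(c,np.array(p)/8+[270,180]-0.44,0.005)[:2] for p in [(382,170),(523,110),(615,318),(470,378)]]
print(B,[np.linalg.norm(B[i]-B[(i+1)%4]) for i in range(4)],'ctr',np.mean(B,0))
x=(B[3]+B[2]-B[0]-B[1]); print('board x ang',np.degrees(np.arctan2(x[1],x[0])))
y=(B[1]+B[2]-B[0]-B[3]); print('board y ang',np.degrees(np.arctan2(y[1],y[0])))
# base thickness unknown: try z .012
for z in(0.01,):
    H=[ray(c,np.array(p)/7+[145,145]-0.43,z)[:2] for p in [(72,168),(640,85),(685,330),(103,422)]]
    print(z,[np.linalg.norm(H[i]-H[(i+1)%4]) for i in range(4)],np.mean(H,0))
    y=(H[0]+H[3]-H[1]-H[2]); print('holder y ang',np.degrees(np.arctan2(y[1],y[0])))
    yy=y/np.linalg.norm(y)
K=ray(c,np.array((540,212))/7+[145,145]-.43,.067)[:2]; print('knob',K)
# console top corners
C=[ray(c,np.array(p)/7+[145,145]-0.43,.045)[:2] for p in [(428,125),(643,95),(668,305),(455,338)]]
print([np.linalg.norm(C[i]-C[(i+1)%4]) for i in range(4)],np.mean(C,0)); y=(C[0]+C[3]-C[1]-C[2]); print(np.degrees(np.arctan2(y[1],y[0])))
# fixed jaw top z=.045
for p in [(75,175),(112,170),(145,388),(105,392),(303,145),(328,140),(358,355),(335,358)]:
    print(p,ray(c,np.array(p)/7+[145,145]-0.43,.045)[:2])
E
```

```text
[array([ 0.54185166, -0.2116002 ]), array([ 0.56390142, -0.26163315]), array([ 0.4910731 , -0.29393151]), array([ 0.46932649, -0.24266825])] [np.float64(0.054676213305685485), np.float64(0.07966899987776085), np.float64(0.05568515739387049), np.float64(0.0788994533050921)] ctr [ 0.51653817 -0.25245828]
board x ang -156.44535094405748
board y ang -66.61830319754912
0.01 [np.float64(0.22958220027097545), np.float64(0.10081049245508947), np.float64(0.233756191773762), np.float64(0.10270937416191582)] [0.5934895  0.12406605]
holder y ang 99.73752718674854
knob [0.60339027 0.05469799]
[np.float64(0.08439566928603882), np.float64(0.08286216158963157), np.float64(0.08321256928515512), np.float64(0.08387057571861853)] [0.60476109 0.05296866]
99.46398574022228
(75, 175) [0.61725318 0.23640979]
(112, 170) [0.61946288 0.22223503]
(145, 388) [0.53515179 0.20641334]
(105, 392) [0.53336435 0.22165872]
(303, 145) [0.6305862  0.14883298]
(328, 140) [0.63272363 0.1392191 ]
(358, 355) [0.54921986 0.12512129]
(335, 358) [0.54791451 0.13392884]
```

Sizes agree with the description: board 80×55 mm, base 233×102 mm, console 84×83 mm. I'll fly over the board via points that stay within reach.

>>> play_rows --pt "-1 -1 0 0" --pt "-1 -1 0 0" --pt "-1 -1 0 0" --pt "-1 -1 0 0" --pt "-1 -1 0 0" --fingers 0

```text
time: 0.78
tool_pos: [0.2613, 0.4231, 0.2313]
ee_rot: [[-0.969, 0.246, -0.001], [0.246, 0.969, -0.001], [0.0, -0.001, -1.0]]
force: [-0.1, -0.2, 0.5]
width: 0.0856
```

>>> play_rows --pt "-1 -1 0 0" --pt "-1 -1 0 0" --pt "-1 -1 0 0" --pt "-1 -1 0 0" --pt "-1 -1 0 0"

```text
time: 1.4
tool_pos: [0.3709, 0.2425, 0.2314]
ee_rot: [[-0.97, 0.245, 0.001], [0.245, 0.97, 0.001], [-0.0, 0.001, -1.0]]
force: [-0.7, 0.3, 0.2]
width: 0.0856
```

>>> play_rows --pt "-1 -1 0 0" --pt "-1 -1 0 0" --pt "-1 -1 0 0" --pt "-1 -1 0 0" --pt "-1 -1 0 0"

```text
time: 2.02
tool_pos: [0.4801, 0.0611, 0.2311]
ee_rot: [[-0.97, 0.243, 0.0], [0.243, 0.97, 0.001], [-0.0, 0.001, -1.0]]
force: [-0.3, 0.2, -0.7]
width: 0.0853
```

```bash
python3 - <<'E'
from h import *
snap('wrist','w1')
E
```

```text
(no output)
```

View pics/w1.png

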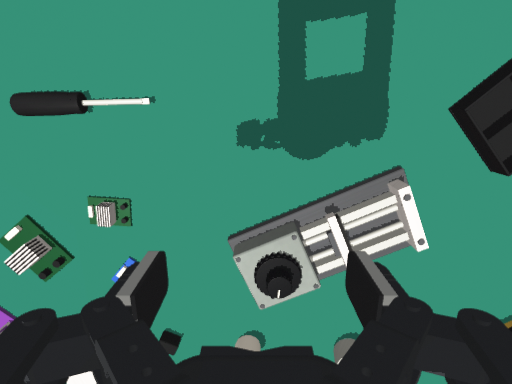

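>>> play_rows --pt "-1 -1 0 0" --pt "-1 -1 0 0" --pt "-1 -1 0 0" --pt "-1 -1 0 0" --pt "-1 -1 0 0"

```text
time: 2.7
tool_pos: [0.5886, -0.12, 0.2308]
ee_rot: [[-0.97, 0.242, -0.0], [0.242, 0.97, 0.001], [0.001, 0.001, -1.0]]
force: [-0.4, 1.2, -0.3]
width: 0.0853
```

>>> play_rows --pt "0.25 -0.96 0 0.5" --pt "0.25 -0.96 0 1" --pt "0.25 -0.96 0 1" --pt "0.25 -0.96 0 1" --pt "0.25 -0.96 0 1" --pt "0.25 -0.96 0 1"

```text
time: 3.45
tool_pos: [0.5169, -0.2495, 0.2314]
ee_rot: [[-0.519, 0.855, -0.001], [0.855, 0.519, 0.001], [0.001, -0.0, -1.0]]
force: [0.1, -0.4, 0.2]
width: 0.0854
```

```bash
python3 - <<'E'
from h import *
c=snap('wrist','w2');print(bot.get_obs()['tool_pos'],proj(c,[.5165,-.2525,.031]))
E
```

```text
[ 0.51701365 -0.24993709  0.23139159] [254.00365616 173.62649319]
```

View pics/w2.png

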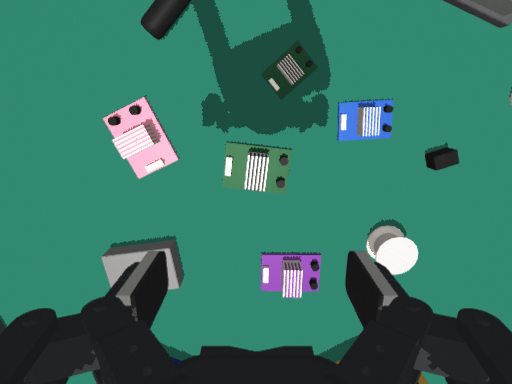

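The wrist view shows the green board at (257,167), nearly aligned with the fingers, with the others well clear. I'll enlarge it to measure.

```bash
python3 - <<'E'
from h import *
crop('w2',212,132,302,202,8,'cw2')
E
```

```text
(no output)
```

View pics/cw2.png

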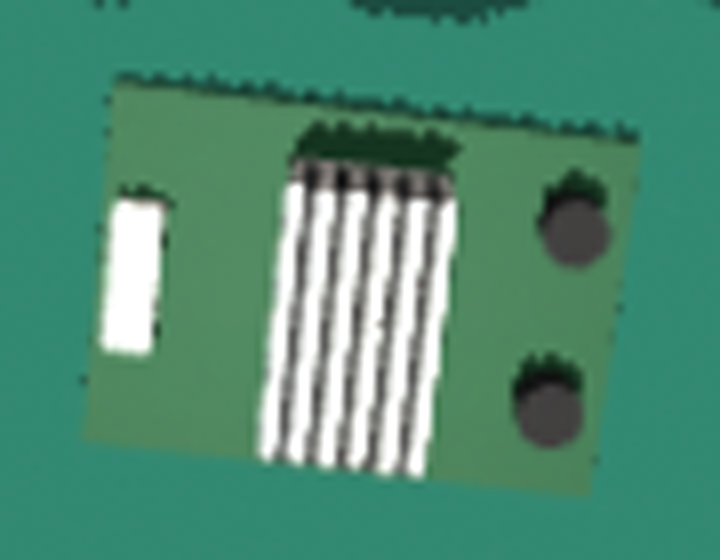

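The crop gives plate corners (113,83), (640,140), (592,493), (83,440) and sink-top corners (287,182), (457,203), (424,476), (258,458).

```bash
cat >> h.py <<'E'
def quad(c,pts,s,off,z):
    B=np.array([ray(c,np.array(p)/s+off-0.5+0.5/s,z)[:2] for p in pts])
    print('sides mm',[round(1000*np.linalg.norm(B[i]-B[(i+1)%4]),1) for i in range(4)],'ctr',B.mean(0).round(4))
    x=B[1]+B[2]-B[0]-B[3]; y=B[3]+B[2]-B[0]-B[1]
    print('ang',np.degrees(np.arctan2(x[1],x[0])).round(2),np.degrees(np.arctan2(y[1],y[0])).round(2)); return B
def totool(t):
    o=bot.get_obs();d=o['ee_rot'].T@(np.asarray(t)-o['tool_pos'])
    y=o['ee_rot'][:,1];print('tool shift/0.15',(d/.15).round(3),'y ang',np.degrees(np.arctan2(y[1],y[0])).round(2))
E
python3 - <<'E'
from h import *
c=load('w2')
quad(c,[(113,83),(640,140),(592,493),(83,440)],8,[212,132],.005)
quad(c,[(287,182),(457,203),(424,476),(258,458)],8,[212,132],.031)
totool([.5165,-.2525,.1])
E
```

```text
sides mm [np.float64(79.4), np.float64(55.6), np.float64(80.0), np.float64(55.5)] ctr [ 0.5182 -0.2504]
ang 25.02 -64.99
sides mm [np.float64(24.1), np.float64(40.2), np.float64(24.3), np.float64(40.5)] ctr [ 0.5182 -0.2507]
ang 24.43 -65.13
tool shift/0.15 [-0.013 -0.012  0.876] y ang 31.21
```

The wrist and top views agree to 2 mm: centre (0.518, −0.2505), angle 24.8°. I'll descend, turn by 6.4° and grip.

>>> play_rows --pt "-0.007 0.003 0.4 0.142" --pt "-0.007 0.003 0.8 0.142" --pt "-0.007 0.003 1 0.142" --pt "-0.007 0.003 1 0.142"

```text
time: 4.0
tool_pos: [0.5164, -0.2505, 0.0789]
ee_rot: [[-0.418, 0.908, -0.005], [0.908, 0.418, 0.004], [0.006, -0.003, -1.0]]
force: [1.1, -0.3, 1.0]
width: 0.0854
```

>>> play_rows --pt "0 0 0.2 0" --pt "0 0 0.4 0" --pt "0 0 0.46 0" --pt "0 0 0.465 0" --pt "0 0 0.465 0"

```text
time: 4.62
tool_pos: [0.5188, -0.2531, 0.013]
ee_rot: [[-0.416, 0.909, 0.002], [0.909, 0.416, -0.002], [-0.002, 0.001, -1.0]]
force: [0.3, 0.0, 0.1]
width: 0.0856
```

>>> play_rows --pt "0 0 0 0" --pt "0 0 0 0" --pt "0 0 0 0" --pt "0 0 0 0" --pt "0 0 0 0" --pt "0 0 0 0" --pt "0 0 0 0" --pt "0 0 0 0" --fingers 1 --squeeze 30

```text
time: 5.62
tool_pos: [0.518, -0.2526, 0.0119]
ee_rot: [[-0.416, 0.909, 0.0], [0.909, 0.416, -0.0], [-0.001, 0.0, -1.0]]
force: [-0.8, 0.6, 5.4]
width: 0.0237
```

```bash
python3 - <<'E'
from h import *
c=snap('wrist','w3');o=bot.get_obs();print(o['tool_pos'],o['width'],o['force'])
E
```

```text
[ 0.51796765 -0.25258549  0.01185234] 0.023519505916324575 [ 0.59230222 -0.22459974  4.96948655]
```

View pics/w3.png

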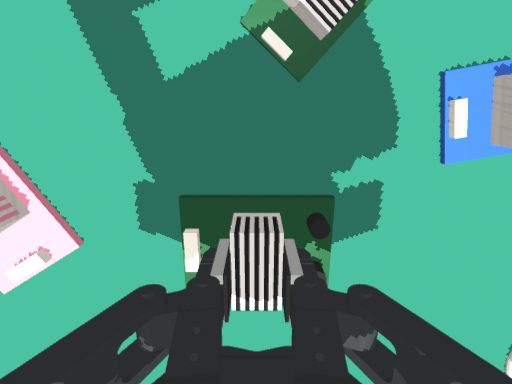

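The board is gripped (opening 23.5 mm, with sink between the pads). Lifting.

>>> play_rows --pt "0 0 -0.1 0" --pt "0 0 -0.5 0" --pt "0 0 -1 0" --pt "0 0 -1 0"

```text
time: 6.18
tool_pos: [0.5198, -0.2539, 0.1662]
ee_rot: [[-0.416, 0.909, 0.007], [0.909, 0.416, -0.005], [-0.008, 0.004, -1.0]]
force: [0.3, 0.4, -0.9]
width: 0.0232
```

```bash
python3 - <<'E'
from h import *
c=snap('wrist','w4');o=bot.get_obs();print(o['tool_pos'],o['width'],o['force']);totool([.583,.182,.16])
crop('w1',220,160,440,320,3.6,'cw1')
E
```

```text
[ 0.51924812 -0.25344583  0.16562686] 0.023302633386459173 [-0.36792615 -0.48886546 -0.60290897]
tool shift/0.15 [2.463 1.595 0.028] y ang 24.6
```

View pics/w4.png

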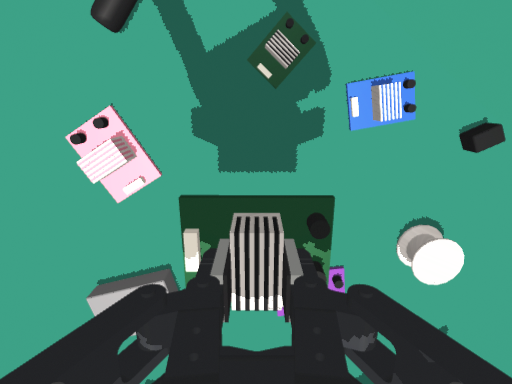

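View pics/cw1.png

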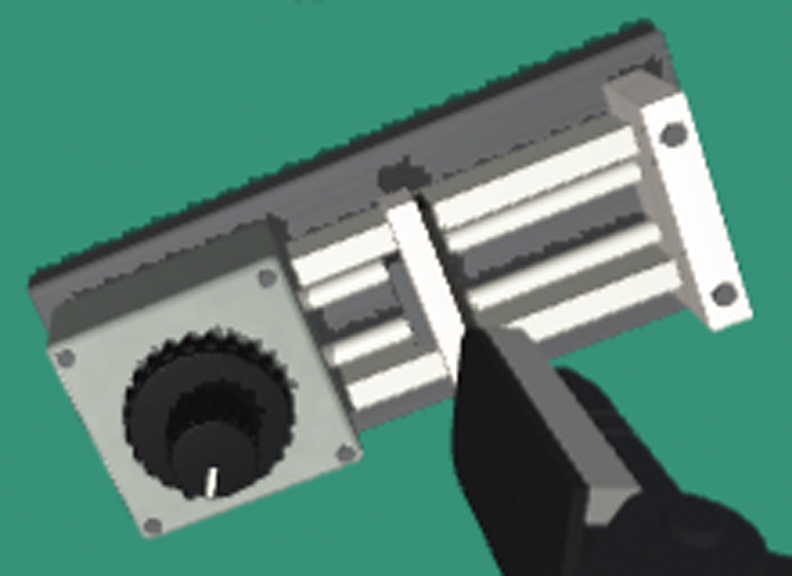

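Held level. The crop of the earlier view gives console-top corners (48,350), (275,255), (362,452), (150,537). The fixed jaw's inner top edge runs (640,103)–(712,328) and the moving jaw's face edge (412,198)–(467,322).

```bash
python3 - <<'E'
from h import *
c=load('w1');s=3.6;off=[220,160]
B=quad(c,[(48,350),(275,255),(362,452),(150,537)],s,off,.045)
r=lambda p,z=.045: ray(c,np.array(p)/s+off-0.5+.5/s,z)[:2]
k=r((216,455),.077);print('knob',k)
a=np.radians(99.6);yh=np.array([np.cos(a),np.sin(a)]);xh=np.array([yh[1],-yh[0]])
for ax in (B.mean(0),k,np.array([.6045,.053])):
    S=ax+.131*yh;print('seat',S)
    for p in [(640,103),(712,328),(685,92),(750,315),(412,198),(467,322)]:
        d=r(p)-S;print(p,(d@xh*1000).round(1),(d@yh*1000).round(1))
for q in [((640,103),(712,328)),((685,92),(750,315)),((412,198),(467,322))]:
    d=r(q[1])-r(q[0]);print(np.degrees(np.arctan2(d[1],d[0])))
# base corners
print('base',[r(p,.01) for p in [(30,285),(665,32)]]);d=r((665,32),.01)-r((30,285),.01);print(np.degrees(np.arctan2(d[1],d[0])),np.linalg.norm(d))
E
```

```text
sides mm [np.float64(81.6), np.float64(80.1), np.float64(80.2), np.float64(81.0)] ctr [0.6044 0.0573]
ang 100.92 10.37
knob [0.60386686 0.05758396]
seat [0.58254496 0.1864994 ]
(640, 103) -43.0 31.3
(712, 328) 41.5 31.7
(685, 92) -40.8 45.0
(750, 315) 41.9 44.3
(412, 198) -41.7 -43.7
(467, 322) 6.8 -41.7
seat [0.58202016 0.18674944]
(640, 103) -42.5 31.0
(712, 328) 41.9 31.3
(685, 92) -40.3 44.7
(750, 315) 42.3 44.0
(412, 198) -41.3 -44.0
(467, 322) 7.2 -42.0
seat [0.58265329 0.18216548]
(640, 103) -42.3 35.6
(712, 328) 42.1 36.0
(685, 92) -40.2 49.3
(750, 315) 42.5 48.6
(412, 198) -41.1 -39.4
(467, 322) 7.4 -37.4
9.846468042578639
9.149769776822934
12.019355590191212
base [array([0.56312035, 0.00318749]), array([0.52583343, 0.23498326])]
99.13837556831643 0.2347756246041243
```

The two views differ by about 4 mm along the holder, so I'll take a second, closer wrist look with the board held high.

>>> play_rows --pt "0.92 0.56 -0.1 0" --pt "0.92 0.56 -0.1 0" --pt "0.92 0.56 -0.1 0" --pt "0.92 0.56 -0.1 0"

```text
time: 6.72
tool_pos: [0.535, -0.0887, 0.1749]
ee_rot: [[-0.42, 0.908, -0.005], [0.908, 0.42, 0.002], [0.004, -0.003, -1.0]]
force: [-0.3, 0.7, -0.9]
width: 0.0233
```

>>> play_rows --pt "0.92 0.56 -0.1 0" --pt "0.92 0.56 -0.1 0" --pt "0.92 0.56 -0.1 0" --pt "0.92 0.56 -0.1 0"

```text
time: 7.22
tool_pos: [0.5552, 0.0698, 0.1903]
ee_rot: [[-0.419, 0.908, -0.002], [0.908, 0.419, 0.0], [0.001, -0.002, -1.0]]
force: [-1.0, -0.2, -1.5]
width: 0.0234
```

>>> play_rows --pt "0.92 0.56 -0.1 0.2" --pt "0.92 0.56 -0.1 0.333" --pt "0.92 0.56 -0.1 0.333" --pt "0.92 0.56 -0.1 0.333" --pt "0.92 0.56 -0.1 0.333" --pt "0.92 0.56 -0.1 0.333"

```text
time: 7.98
tool_pos: [0.5746, 0.2267, 0.2058]
ee_rot: [[-0.164, 0.986, -0.002], [0.986, 0.164, -0.001], [-0.001, -0.002, -1.0]]
force: [-0.6, -0.1, -1.2]
width: 0.0231
```

```bash
python3 - <<'E'
from h import *
c=snap('wrist','w5');o=bot.get_obs();print(o['tool_pos'],o['width'],o['joint_velocities'].round(3));totool([.583,.182,.16]);snap('top','top5')
E
```

```text
[0.57469156 0.22694008 0.20604067] 0.02334570169916331 [ 0.008 -0.005 -0.002  0.003 -0.001  0.003]
tool shift/0.15 [-0.305  0.006  0.307] y ang 9.46
```

View pics/w5.png

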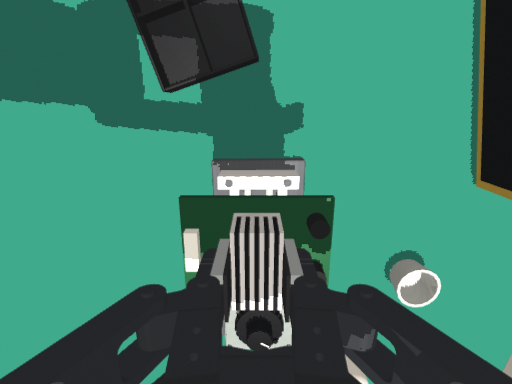

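The fixed jaw's top is visible at (217–300, 177–190), above the held board. Enlarging it.

```bash
python3 - <<'E'
from h import *
crop('w5',200,150,320,210,6,'cw5');crop('top5',145,145,255,215,7,'ct5')
E
```

```text
(no output)
```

View pics/cw5.png

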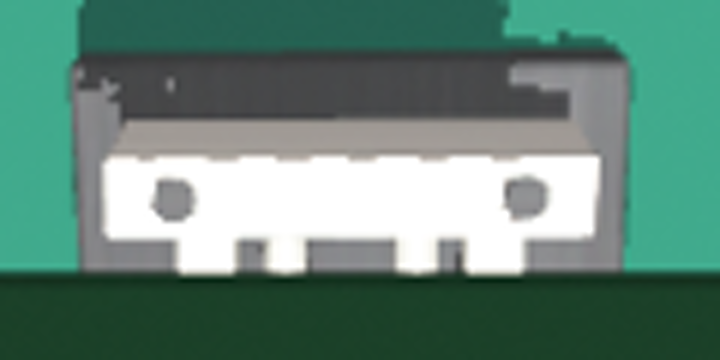

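View pics/ct5.png

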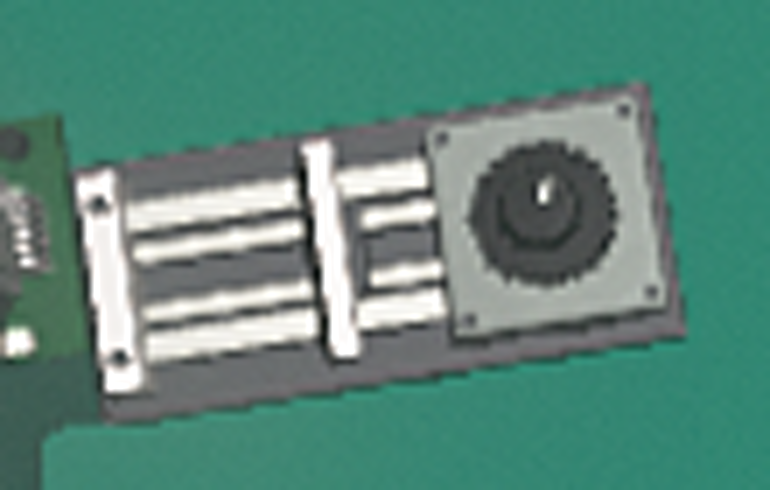

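```bash
python3 - <<'E'
from h import *
c=load('w5')
B=quad(c,[(102,157),(600,157),(598,240),(103,240)],6,[200,150],.045);print(B)
a=np.radians(9.5);xh=np.array([np.cos(a),np.sin(a)]);yh=np.array([-xh[1],xh[0]])
f=(B[2]+B[3])/2;print('fixed face mid',f)
# top-view for comparison
t=load('top0');r=lambda p,z=.045:ray(t,np.array(p)/7+[145,145]-.5+.5/7,z)[:2]
tf=(r((117,172))+r((145,388)))/2;print('top fixed face',tf, 'gap dy',((tf-(r((303,145))+r((335,358)))/2)@yh))
print('f-tf in holder axes',(f-tf)@xh,(f-tf)@yh)
# held board: sink top centre in the wrist image vs. tool; z of sink top = TCP z -0.012+0.031
c4=load('w4')
E
python3 - <<'E'
from h import *
crop('w5',170,190,350,320,4.4,'cs5')
E
```

```text
sides mm [np.float64(84.2), np.float64(14.6), np.float64(84.8), np.float64(14.6)] ctr [0.577  0.2243]
ang 9.42 -80.83
[[0.53432116 0.22460186]
 [0.61737224 0.23838381]
 [0.62001932 0.22404063]
 [0.53632173 0.21014738]]
fixed face mid [0.57817053 0.21709401]
top fixed face [0.57693045 0.21334226] gap dy 0.07301109963955686
f-tf in holder axes 0.001842284774462297 0.003495626567072317
```

View pics/cs5.png

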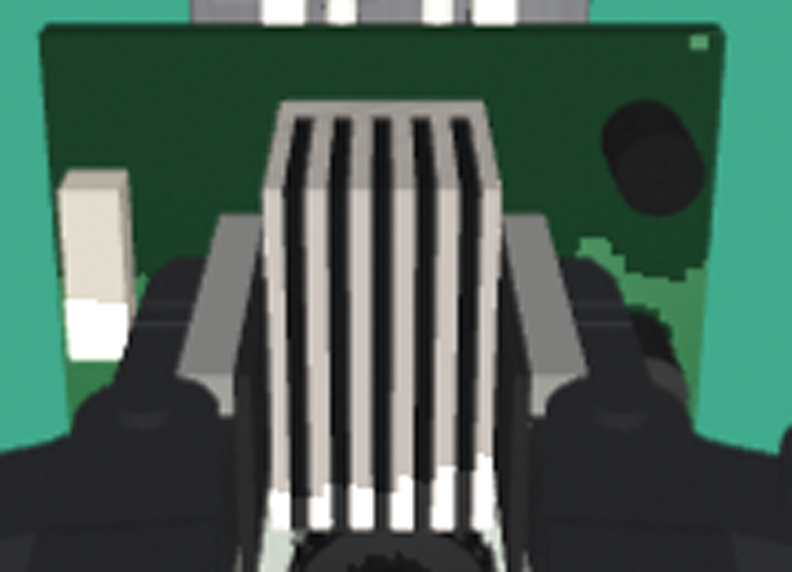

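```bash
python3 - <<'E'
from h import *
c=load('w5');s=4.4;off=[170,190];T=np.array([.5747,.2269,.206])
a=np.radians(9.46);xh=np.array([np.cos(a),np.sin(a)]);yh=np.array([-xh[1],xh[0]])
r=lambda p,z:ray(c,np.array(p)/s+off-.5+.5/s,z)[:2]
zt=T[2]-.012+.031
P=[r(p,zt) for p in [(263,188),(500,188),(494,530),(272,530)]]
for p in P: print('sink top corner rel tcp',((p-T[:2])@xh*1000).round(1),((p-T[:2])@yh*1000).round(1))
for p in [(40,38),(725,38)]:
    d=r(p,T[2]-.012+.005)-T[:2];print('plate corner',(d@xh*1000).round(1),(d@yh*1000).round(1))
E
```

```text
sink top corner rel tcp -11.4 21.6
sink top corner rel tcp 12.1 21.6
sink top corner rel tcp 12.4 -18.5
sink top corner rel tcp -11.6 -18.5
plate corner -39.3 29.0
plate corner 40.1 29.0
```

In the wrist frame, the board's centre is 1.3 mm ahead of the TCP and the fixed face is at (0.578, 0.217). The jaw gap is about 73–74 mm, so there's about 9 mm free on each side. The target TCP is (0.5845, 0.1793).

```bash
python3 - <<'E'
from h import *
totool([.5845,.1793,.062])
E
```

```text
tool shift/0.15 [-0.326  0.012  0.962] y ang 9.48
```

>>> play_rows --pt "-0.326 0.012 0.2 0" --pt "-0.326 0.012 0.4 0" --pt "-0.326 0.012 0.6 0" --pt "-0.326 0.012 0.6 0" --pt "-0.326 0.012 0.6 0" --pt "-0.326 0.012 0.6 0"

```text
time: 8.82
tool_pos: [0.5858, 0.1811, 0.1182]
ee_rot: [[-0.167, 0.986, 0.003], [0.986, 0.167, 0.0], [-0.0, 0.003, -1.0]]
force: [-0.7, -0.3, -1.8]
width: 0.023
```

```bash
python3 - <<'E'
from h import *
totool([.5845,.1793,.062]);c=snap('wrist','w6');snap('side','side6');crop('side6',150,170,280,300,5,'cs6');crop('w6',160,140,360,290,4,'cw6')
E
```

```text
tool shift/0.15 [-0.01  -0.012  0.375] y ang 9.6
```

View pics/cw6.png

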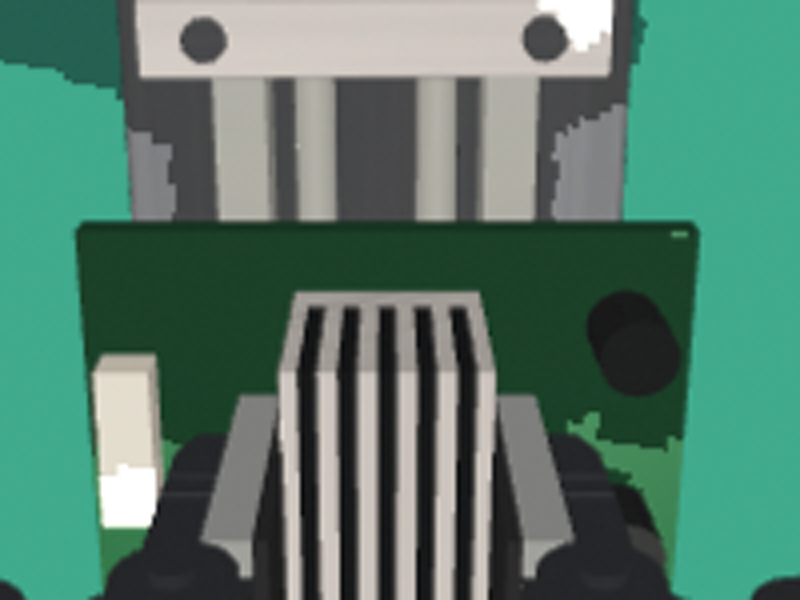

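View pics/cs6.png

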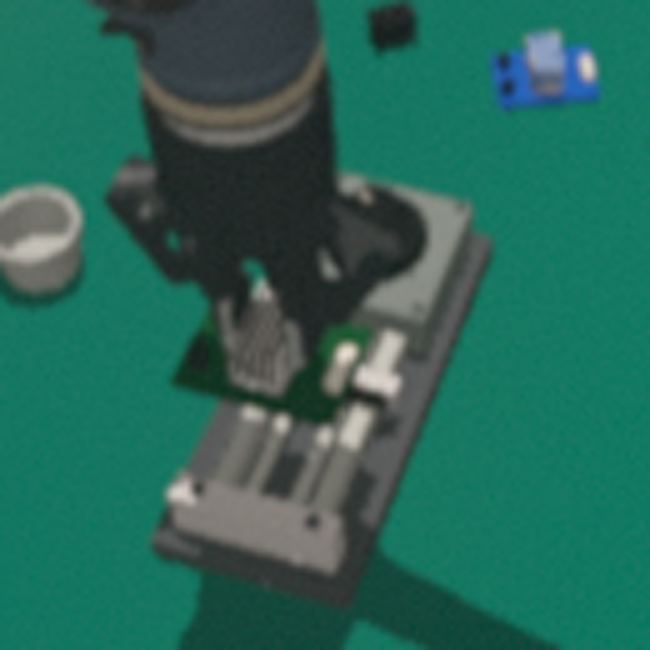

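>>> play_rows --pt "-0.01 -0.012 0.1 0" --pt "-0.01 -0.012 0.2 0" --pt "-0.01 -0.012 0.3 0" --pt "-0.01 -0.012 0.35 0" --pt "-0.01 -0.012 0.35 0" --pt "-0.01 -0.012 0.35 0"

```text
time: 9.68
tool_pos: [0.5835, 0.1792, 0.0643]
ee_rot: [[-0.167, 0.986, 0.001], [0.986, 0.167, 0.0], [-0.0, 0.001, -1.0]]
force: [-0.6, -0.1, -1.7]
width: 0.0238
```

```bash
python3 - <<'E'
from h import *
totool([.5845,.1793,.0425]);c=snap('wrist','w7');snap('side','side7');crop('side7',150,170,280,300,5,'cs7');crop('w7',160,90,360,240,4,'cw7');snap('top','top7');crop('top7',145,145,255,215,7,'ct7')
E
```

```text
tool shift/0.15 [-0.001  0.007  0.145] y ang 9.6
```

View pics/cw7.png

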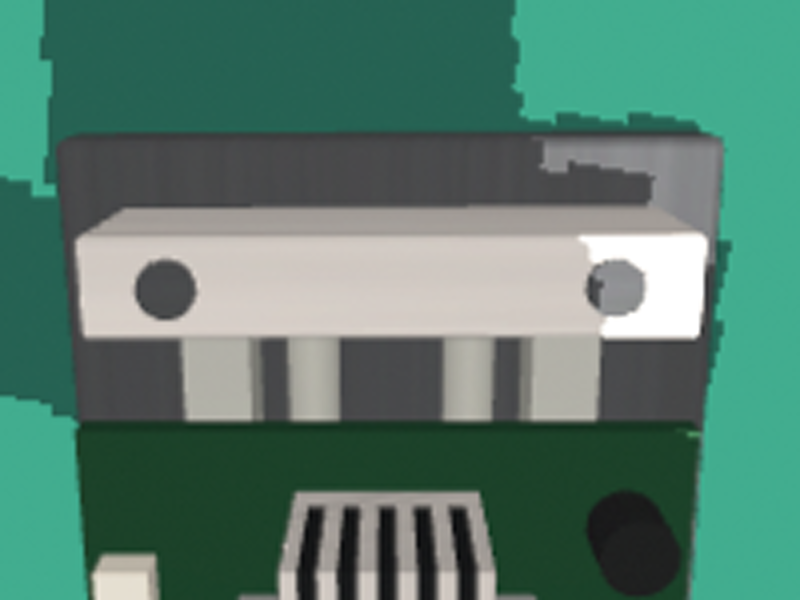

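View pics/cs7.png

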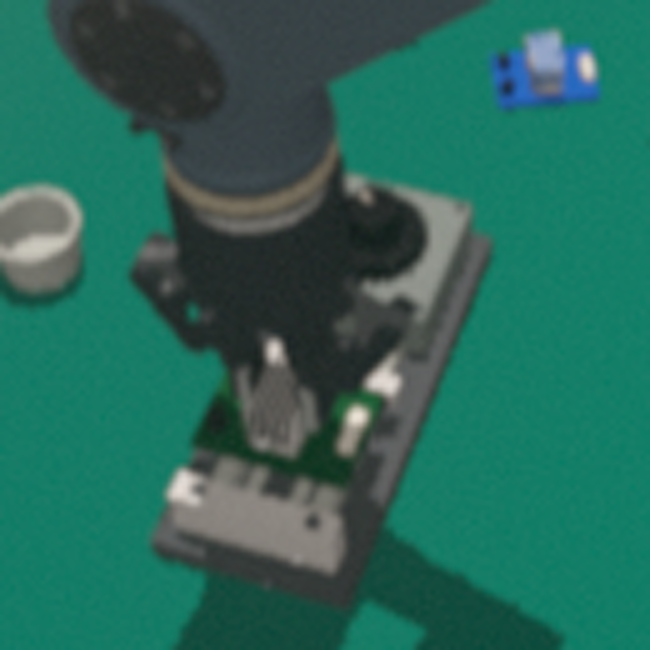

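View pics/ct7.png

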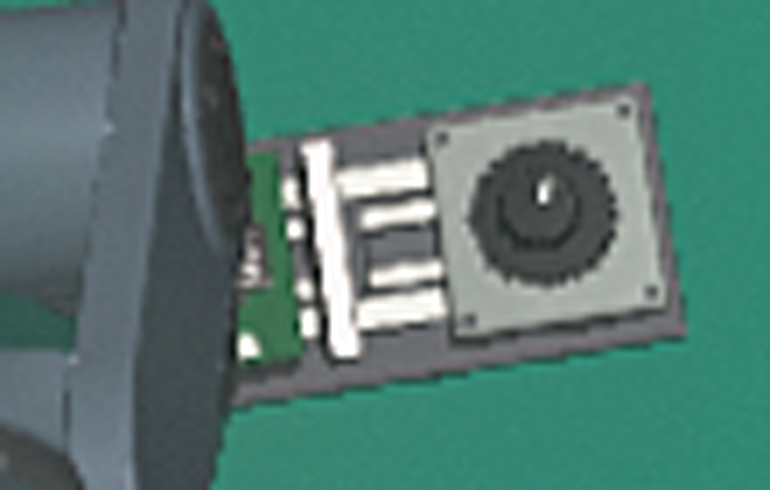

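The board clears both jaws in both views, with about 10 mm at the moving jaw and about 8 mm at the fixed jaw. Lowering onto the rails.

>>> play_rows --pt "0 0.005 0.05 0" --pt "0 0.005 0.1 0" --pt "0 0.005 0.135 0" --pt "0 0.005 0.14 0" --pt "0 0.005 0.14 0" --pt "0 0.005 0.14 0"

```text
time: 10.58
tool_pos: [0.584, 0.1793, 0.0433]
ee_rot: [[-0.167, 0.986, 0.0], [0.986, 0.167, 0.0], [-0.0, 0.0, -1.0]]
force: [-0.1, -0.2, -1.5]
width: 0.0233
```

>>> play_rows --pt "0 0 0.005 0" --pt "0 0 0.007 0" --pt "0 0 0.007 0"

```text
time: 10.95
tool_pos: [0.5839, 0.1793, 0.042]
ee_rot: [[-0.167, 0.986, 0.0], [0.986, 0.167, 0.0], [-0.0, 0.0, -1.0]]
force: [0.4, -0.9, -1.6]
width: 0.0238
```

>>> play_rows --pt "0 0 0.007 0" --pt "0 0 0.012 0" --pt "0 0 0.012 0"

```text
time: 11.32
tool_pos: [0.5839, 0.1793, 0.0418]
ee_rot: [[-0.167, 0.986, 0.001], [0.986, 0.167, -0.0], [-0.0, 0.001, -1.0]]
force: [-2.1, 0.0, 8.9]
width: 0.023
```

Contact on the rails (about 9–10 N up). I'll release partly first, then rise.

>>> play_rows --pt "0 0 -0.006 0" --pt "0 0 -0.006 0" --pt "0 0 -0.006 0" --pt "0 0 -0.006 0" --fingers 0.62

```text
time: 11.82
tool_pos: [0.5838, 0.1793, 0.0409]
ee_rot: [[-0.167, 0.986, -0.0], [0.986, 0.167, -0.0], [-0.0, -0.0, -1.0]]
force: [-0.1, 0.6, 0.0]
width: 0.032
```

>>> play_rows --pt "0 0 -0.05 0" --pt "0 0 -0.15 0" --pt "0 0 -0.35 0" --pt "0 0 -0.6 0" --pt "0 0 -0.9 0" --pt "0 0 -0.9 0"

```text
time: 12.58
tool_pos: [0.587, 0.1798, 0.1816]
ee_rot: [[-0.167, 0.986, 0.011], [0.986, 0.167, 0.001], [-0.001, 0.011, -1.0]]
force: [0.2, 0.2, 0.1]
width: 0.0327
```

```bash
python3 - <<'E'
from h import *
print(bot.get_obs()['tool_pos'],bot.get_obs()['width']);c=snap('wrist','w8');snap('side','side8');crop('side8',150,170,280,300,5,'cs8');snap('top','top8');crop('top8',145,145,255,215,7,'ct8')
E
```

```text
[0.58696003 0.17976887 0.18159524] 0.0326746838477725
```

View pics/w8.png

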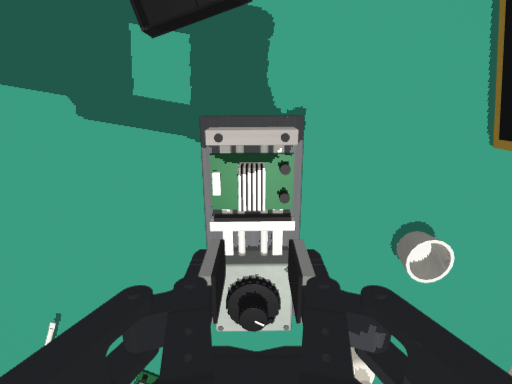

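View pics/cs8.png

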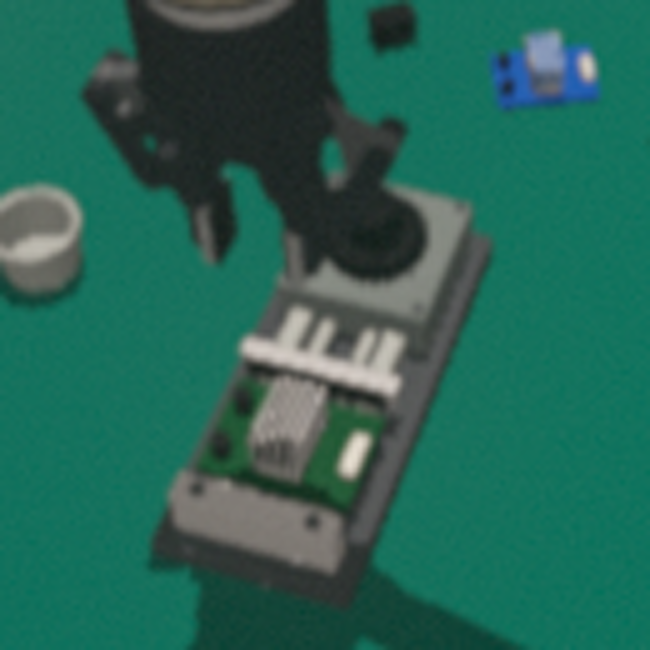

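The board lies flat between the jaws and has been let go. Next, the knob at about (253,318) in the wrist view. I'll also check the wrist camera's bias against the known finger geometry.

```bash
python3 - <<'E'
from h import *
c=load('w5');T=np.array([.5747,.2269,.206]);o=bot.get_obs();a=np.radians(9.46)
x=np.array([-np.sin(a),np.cos(a),0]);y=np.array([np.cos(a),np.sin(a),0])
for dz in(0,.002,.004):
    print(dz,[proj(c,T+x*.011+y*s*.012+[0,0,dz]).round(1) for s in(-1,1)])
print('seen', np.array([262,215])/4.4+[170,190],np.array([504,215])/4.4+[170,190])
crop('w8',190,110,320,340,3.4,'cw8'); crop('w8',210,260,300,335,8,'ck8')
print(load('w8')['view'])
E
```

```text
0 [array([232. , 236.4]), array([279.5, 236.4])]
0.002 [array([231.7, 238.1]), array([279.8, 238. ])]
0.004 [array([231.4, 239.8]), array([280.1, 239.8])]
seen [229.54545455 238.86363636] [284.54545455 238.86363636]
[[ 0.98605044  0.16603981  0.01163206 -0.61115893]
 [ 0.15520957 -0.94247435  0.29606094  0.05523208]
 [ 0.06012082 -0.29012562 -0.95509822  0.3487451 ]
 [ 0.          0.          0.          1.        ]]
```

View pics/cw8.png

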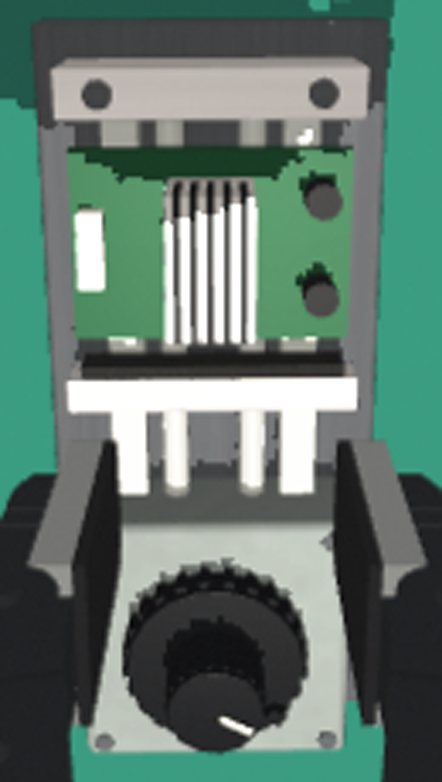

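View pics/ck8.png

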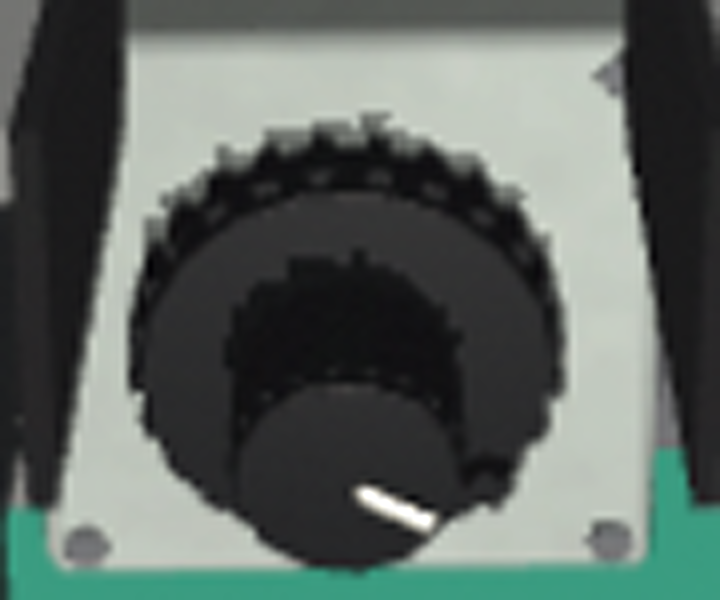

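Knob-top ellipse centre in the crop is (350,476), 228 wide by 190 high. The nib is at (488,470).

```bash
python3 - <<'E'
from h import *
c=load('w8');s=8;off=np.array([210,260])
r=lambda p,z:ray(c,np.array(p)/s+off-.5+.5/s,z)
K=r((350,476),.077);print('knob',K,'dia x',np.linalg.norm(r((237,476),.077)-r((464,476),.077)),'dia y',np.linalg.norm(r((350,381),.077)-r((350,571),.077)))
R=[r(p,.057)[:2] for p in [(143,355),(552,345)]];print('ring',np.mean(R,0),np.linalg.norm(R[0]-R[1]))
n=r((488,462),.061);print('nib',n,np.linalg.norm(n-K-[0,0,-.016]),np.degrees(np.arctan2(*(n-K)[1::-1])))
r2=lambda p:ray(c,np.array(p)/3.4+[190,110]-.5+.5/3.4,.061)[:2]
r3=lambda p,z:ray(c,np.array(p)/3.4+[190,110]-.5+.5/3.4,z)[:2]
S=[r3(p,.061) for p in [(165,222),(254,212),(254,345),(165,345)]];print('sink',np.mean(S,0),S)
J=[r3(p,.045) for p in [(55,120),(367,120),(68,380),(357,377)]];print('jaw',J)
yh=np.array([-.1654,.9862]);print('gap',((J[0]+J[1]-J[2]-J[3])/2)@yh, 'sink to fixed',((J[0]+J[1])/2-np.mean(S,0))@yh)
E
```

```text
knob [0.60622713 0.05762481 0.077     ] dia x 0.02731860576751451 dia y 0.027327303377005646
ring [0.60546865 0.06058729] 0.052270731990255434
nib [0.62546938 0.04973098 0.061     ] 0.020798485573534684 -22.305104978375528
sink [0.58451879 0.17786625] [array([0.57056402, 0.1920054 ]), array([0.5927985, 0.1983648]), array([0.59912727, 0.16247851]), array([0.57558537, 0.15861629])]
jaw [array([0.53744558, 0.21088639]), array([0.61939554, 0.22455451]), array([0.54987448, 0.13771057]), array([0.63166353, 0.1520303 ])]
gap 0.07388712076872751 sink to fixed 0.04031286042517256
```

>>> play_rows --pt "-0.4 0.005 0 -0.2" --pt "-0.829 0.005 0 -0.4" --pt "-0.829 0.005 0 -0.6" --pt "-0.829 0.005 0.1 -0.8" --pt "-0.829 0.005 0.15 -0.8" --pt "-0.829 0.005 0.15 -0.8" --fingers 0

```text
time: 13.48
tool_pos: [0.6042, 0.0571, 0.1521]
ee_rot: [[-0.713, 0.701, -0.004], [0.701, 0.713, 0.0], [0.003, -0.002, -1.0]]
force: [-0.5, 0.0, -0.8]
width: 0.0854
```

>>> play_rows --pt "0 0 0 -0.23" --pt "0 0 0 -0.46" --pt "0 0 0 -0.7" --pt "0 0 0 -0.764" --pt "0 0 0 -0.764" --pt "0 0 0 -0.764"

```text
time: 14.22
tool_pos: [0.6053, 0.057, 0.1537]
ee_rot: [[-0.985, 0.175, 0.0], [0.175, 0.985, -0.0], [-0.0, 0.0, -1.0]]
force: [-0.2, -0.2, -0.2]
width: 0.0854
```

```bash
python3 - <<'E'
from h import *
o=bot.get_obs();print(o['tool_pos'],o['width'],o['joint_pos'].round(2),o['ee_rot'].round(3));c=snap('wrist','w9')
E
```

```text
[0.60534005 0.05704487 0.15374309] 0.085363233943845 [-0.09  0.6   1.55  0.    0.99 -1.48] [[-0.985  0.175  0.   ]
 [ 0.175  0.985 -0.   ]
 [-0.     0.    -1.   ]]
```

View pics/w9.png

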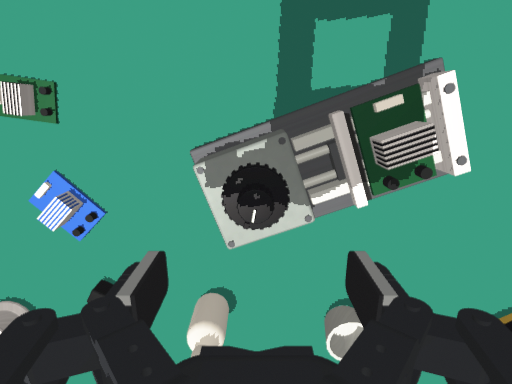

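```bash
python3 - <<'E'
from h import *
crop('w9',210,150,300,230,8,'ck9');t=load('top0');print('bottle',ray(t,(251,128),.085),'cup',ray(t,(200,112),.035))
E
```

```text
bottle [ 0.727549   -0.02111348  0.085     ] cup [0.78217449 0.12151824 0.035     ]
```

View pics/ck9.png

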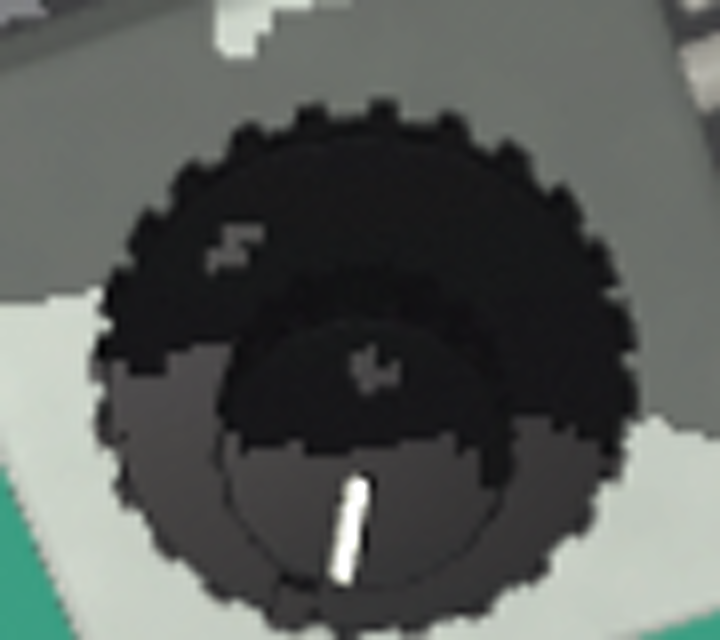

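Knob-top circle spans x 222–507 and y 315–592 in the crop, so its centre is (364,454). The nib is at about (298,598).

```bash
python3 - <<'E'
from h import *
c=load('w9');s=8;off=np.array([210,150])
r=lambda p,z:ray(c,np.array(p)/s+off-.5+.5/s,z)
K=r((364,454),.077);print(K,np.linalg.norm(r((222,454),.077)-r((507,454),.077)),np.linalg.norm(r((364,315),.077)-r((364,592),.077)))
n=r((298,598),.061);print(n,np.linalg.norm((n-K)[:2]))
print('ring', np.mean([r(p,.057) for p in [(100,385),(635,365)]],0),np.linalg.norm(r((100,385),.057)-r((635,365),.057)))
totool([K[0],K[1],.064])
E
```

```text
[0.60557692 0.05677613 0.077     ] 0.02693282980742865 0.027683655711859732
[0.62528207 0.04623955 0.061     ] 0.022345299726831212
ring [0.60402172 0.05730694 0.057     ] 0.05466640654083018
tool shift/0.15 [-0.002 -0.001  0.598] y ang 79.93
```

The TCP is already within 0.5 mm of the knob's axis. I'll descend so the tips stay at least 3 mm above the nib (61 mm), then close.

>>> play_rows --pt "-0.001 -0.001 0.2 0" --pt "-0.001 -0.001 0.4 0" --pt "-0.001 -0.001 0.55 0" --pt "-0.001 -0.001 0.594 0" --pt "-0.001 -0.001 0.594 0" --pt "-0.001 -0.001 0.594 0" --pt "-0.001 -0.001 0.594 0"

```text
time: 15.15
tool_pos: [0.6061, 0.0566, 0.0656]
ee_rot: [[-0.985, 0.174, 0.002], [0.174, 0.985, -0.0], [-0.002, 0.0, -1.0]]
force: [0.3, -0.8, 0.2]
width: 0.0857
```

>>> play_rows --pt "0 0 0 0" --pt "0 0 0 0" --pt "0 0 0 0" --pt "0 0 0 0" --pt "0 0 0 0" --pt "0 0 0 0" --pt "0 0 0 0" --pt "0 0 0 0" --fingers 1 --squeeze 50

```text
time: 16.15
tool_pos: [0.6053, 0.056, 0.0649]
ee_rot: [[-0.985, 0.174, -0.0], [0.174, 0.985, -0.001], [0.0, -0.001, -1.0]]
force: [-1.6, -4.0, 5.6]
width: 0.0257
```

```bash
python3 - <<'E'
from h import *
o=bot.get_obs();print(o['tool_pos'],o['width'],o['force'],o['ft_torque'],o['joint_pos'][5]);c=snap('wrist','w10');snap('side','side10');crop('side10',170,170,290,300,5,'cs10')
E
```

```text
[0.60534713 0.05598895 0.06491157] 0.02570735589719355 [-1.58042936 -4.01925268  5.62105627] [-0.66548906  0.32105574  0.01276018] -1.4862816345130314
```

View pics/w10.png

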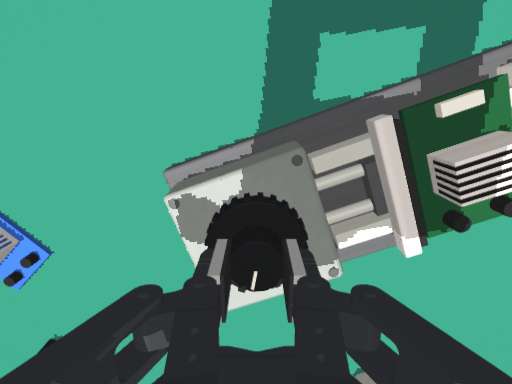

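View pics/cs10.png

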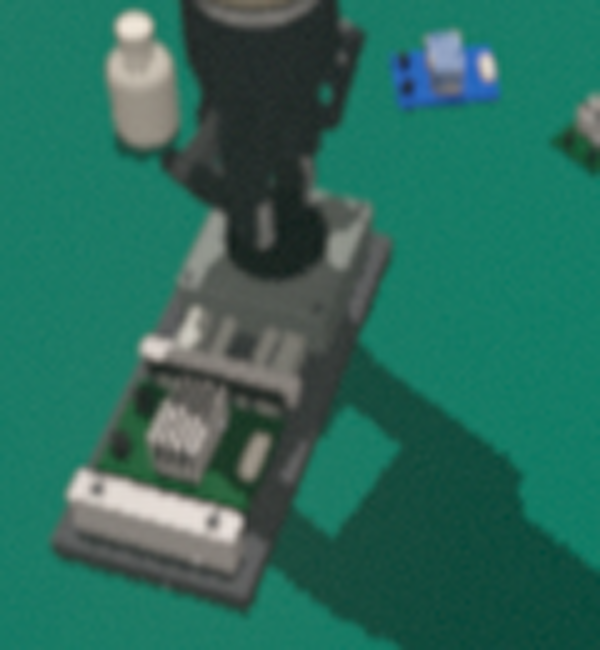

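The knob is gripped. First a trial turn of about 20° clockwise, then I'll check the jaw, torque and nib.

>>> play_rows --pt "0 -0.003 0 0.05" --pt "0 -0.003 0 0.15" --pt "0 -0.003 0 0.25" --pt "0 -0.003 0 0.35" --pt "0 -0.003 0 0.45"

```text
time: 16.88
tool_pos: [0.6054, 0.0561, 0.0649]
ee_rot: [[-0.863, 0.505, 0.0], [0.505, 0.863, -0.001], [-0.0, -0.0, -1.0]]
force: [-1.8, -1.7, 4.8]
width: 0.0253
```

```bash
cat >> h.py <<'E'
def st():
    o=bot.get_obs();y=o['ee_rot'][:,1];print('t',round(o['time'],2),o['tool_pos'].round(4),'w',round(o['width'],4),'F',o['force'].round(1),'M',o['ft_torque'].round(3),'q6',o['joint_pos'][5].round(3),'j6eff',o['joint_efforts'][5].round(3),'ang',np.degrees(np.arctan2(y[1],y[0])).round(2))
E
python3 - <<'E'
from h import *
st();c=snap('wrist','w11');snap('side','side11');crop('side11',170,170,290,300,5,'cs11');st()
E
```

```text
t 16.88 [0.6054 0.0561 0.0649] w 0.0253 F [-1.8 -1.7  4.8] M [-0.412  0.304  0.246] q6 -1.132 j6eff -0.166 ang 59.65
t 16.98 [0.6054 0.0561 0.0649] w 0.0255 F [-1.5 -2.   4.4] M [-0.463  0.281  0.039] q6 -1.133 j6eff 0.198 ang 59.7
```

View pics/w11.png

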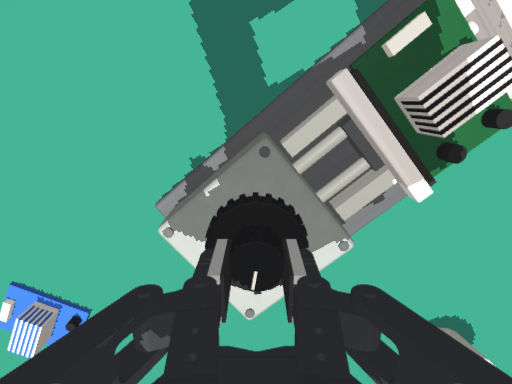

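View pics/cs11.png

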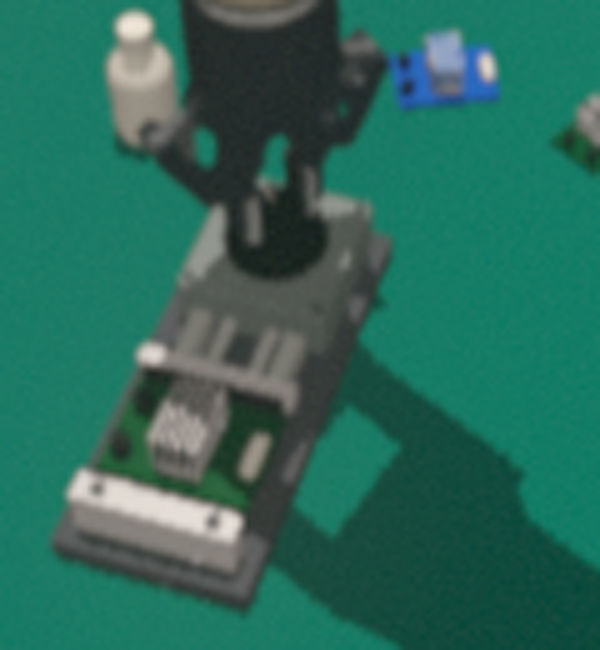

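Torque in motion is 0.246 N·m, matching the knob's friction alone. The jaw moved about 4 mm, and the knob mark turned with the fingers. About 65° remains to contact; I'll go 40° further and look again.

>>> play_rows --pt "0 0 0 0.1" --pt "0 0 0 0.2" --pt "0 0 0 0.3" --pt "0 0 0 0.4" --pt "0 0 0 0.5" --pt "0 0 0 0.6" --pt "0 0 0 0.7" --pt "0 0 0 0.8" --pt "0 0 0 0.9"

```text
time: 18.1
tool_pos: [0.6056, 0.0562, 0.0649]
ee_rot: [[-0.328, 0.945, 0.001], [0.945, 0.328, -0.0], [-0.0, 0.0, -1.0]]
force: [-1.1, -1.4, 4.4]
width: 0.0255
```

```bash
python3 - <<'E'
from h import *
st();c=snap('wrist','w12');snap('side','side12');crop('side12',170,190,270,300,6,'cs12');st();snap('top','top12')
E
```

```text
t 18.1 [0.6056 0.0562 0.0649] w 0.0255 F [-1.1 -1.4  4.4] M [-0.295  0.275  0.263] q6 -0.425 j6eff -0.156 ang 19.15
t 18.2 [0.6056 0.0562 0.0649] w 0.0255 F [-2.2 -2.5  4.7] M [-0.292  0.253  0.032] q6 -0.426 j6eff 0.212 ang 19.22
```

View pics/w12.png

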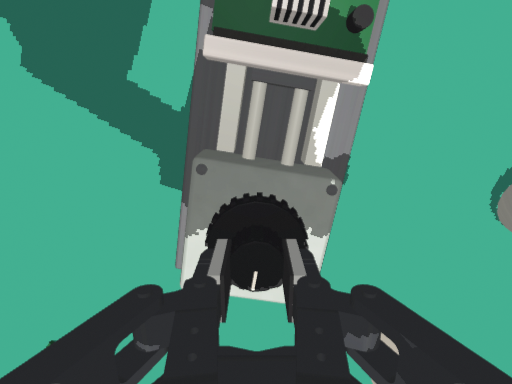

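View pics/cs12.png

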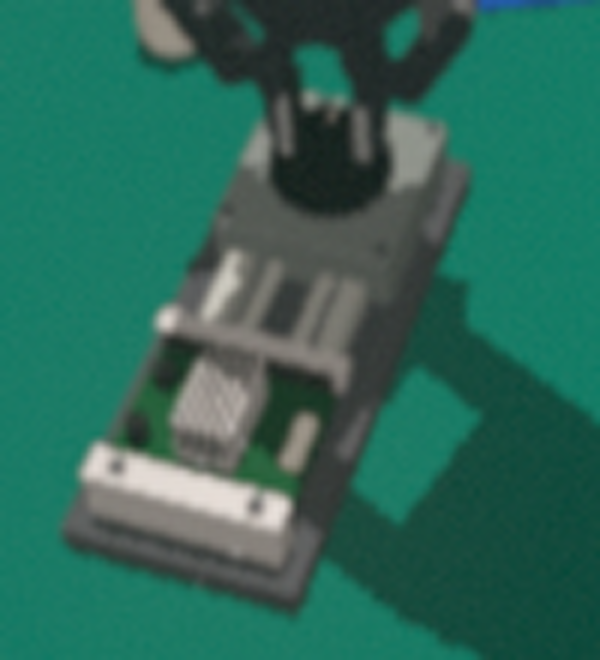

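About 12.7 mm of travel is done and torque is still near free friction. I'll continue in small steps, reading torque after each.

>>> play_rows --pt "0 0 0 0.07" --pt "0 0 0 0.14" --pt "0 0 0 0.21" --pt "0 0 0 0.28"

```text
time: 18.75
tool_pos: [0.6056, 0.0562, 0.0649]
ee_rot: [[-0.116, 0.993, 0.001], [0.993, 0.116, -0.0], [-0.0, 0.001, -1.0]]
force: [-0.7, -1.9, 4.7]
width: 0.0258
```

```bash
python3 - <<'E'
from h import *
st()
E
```

```text
t 18.75 [0.6056 0.0562 0.0649] w 0.0258 F [-0.7 -1.9  4.7] M [-0.271  0.227  0.33 ] q6 -0.207 j6eff 0.015 ang 6.63
```

>>> play_rows --pt "0 0 0 0.05" --pt "0 0 0 0.1"

```text
time: 19.0
tool_pos: [0.6057, 0.0562, 0.0649]
ee_rot: [[-0.038, 0.999, 0.001], [0.999, 0.038, -0.0], [-0.0, 0.001, -1.0]]
force: [-0.9, -0.8, 5.3]
width: 0.0258
```

```bash
python3 - <<'E'
from h import *
st();snap('wrist','w13');snap('side','side13');crop('side13',170,190,270,300,6,'cs13')
E
```

```text
t 19.0 [0.6057 0.0562 0.0649] w 0.0258 F [-0.9 -0.8  5.3] M [-0.243  0.237  0.313] q6 -0.129 j6eff 0.145 ang 2.18
```

View pics/cs13.png

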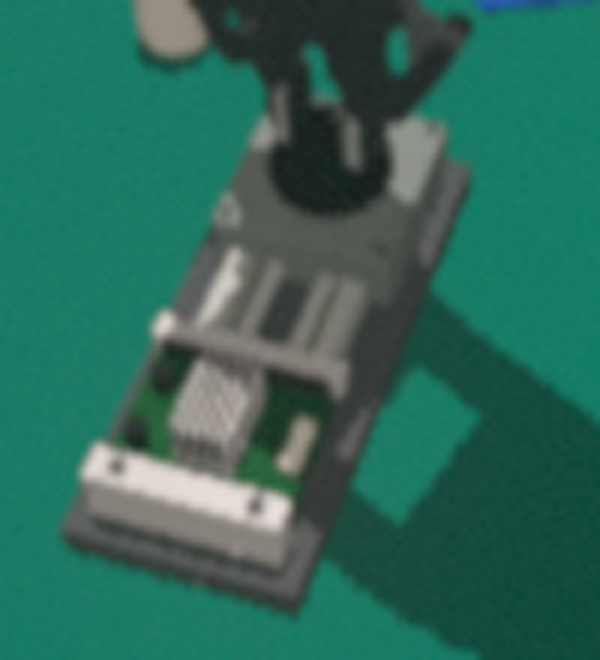

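View pics/w13.png

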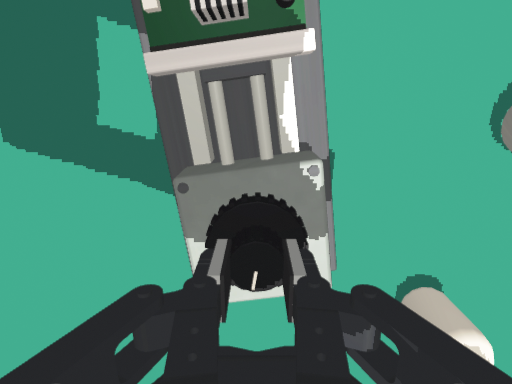

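```bash
python3 - <<'E'
from h import *
st();crop('w13',130,0,330,90,4,'cb13')
E
```

```text
t 19.1 [0.6057 0.0562 0.0649] w 0.0258 F [-1.1 -1.2  4.2] M [-0.303  0.275  0.23 ] q6 -0.129 j6eff 0.286 ang 2.2
```

View pics/cb13.png

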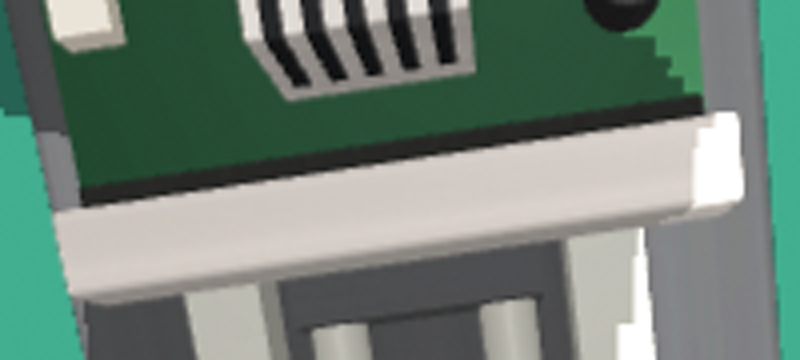

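>>> play_rows --pt "0 0 0 0.015" --pt "0 0 0 0.03" --pt "0 0 0 0.045"

```text
time: 19.48
tool_pos: [0.6057, 0.0562, 0.0649]
ee_rot: [[-0.004, 1.0, 0.001], [1.0, 0.004, -0.0], [-0.0, 0.001, -1.0]]
force: [-0.7, -1.6, 5.0]
width: 0.0256
```

```bash
python3 - <<'E'
from h import *
st();snap('side','side14');st()
E
```

```text
t 19.48 [0.6057 0.0562 0.0649] w 0.0256 F [-0.7 -1.6  5. ] M [-0.261  0.248  0.366] q6 -0.094 j6eff 0.309 ang 0.21
t 19.52 [0.6057 0.0562 0.065 ] w 0.0256 F [-0.8 -0.9  5.4] M [-0.283  0.249  0.338] q6 -0.094 j6eff 0.348 ang 0.19
```

>>> play_rows --pt "0 0 0 0" --pt "0 0 0 0" --pt "0 0 0 0" --pt "0 0 0 0"

```text
time: 20.02
tool_pos: [0.6057, 0.0563, 0.0649]
ee_rot: [[-0.004, 1.0, 0.001], [1.0, 0.004, -0.0], [-0.0, 0.001, -1.0]]
force: [-1.6, -1.1, 5.0]
width: 0.0256
```

```bash
python3 - <<'E'
from h import *
st();c=snap('wrist','w14');snap('side','side14b');st();snap('top','top14')
crop('w14',130,0,330,90,4,'cb14');crop('top14',145,145,255,215,7,'ct14')
E
```

```text
t 20.02 [0.6057 0.0563 0.0649] w 0.0256 F [-1.6 -1.1  5. ] M [-0.226  0.211  0.228] q6 -0.094 j6eff 0.282 ang 0.21
t 20.12 [0.6057 0.0562 0.0649] w 0.0256 F [-2.2 -2.1  4.3] M [-0.226  0.223  0.26 ] q6 -0.094 j6eff 0.282 ang 0.21
```

View pics/cb14.png

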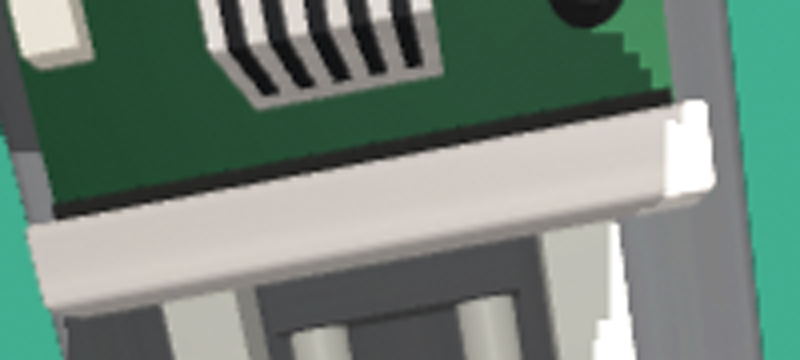

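View pics/ct14.png

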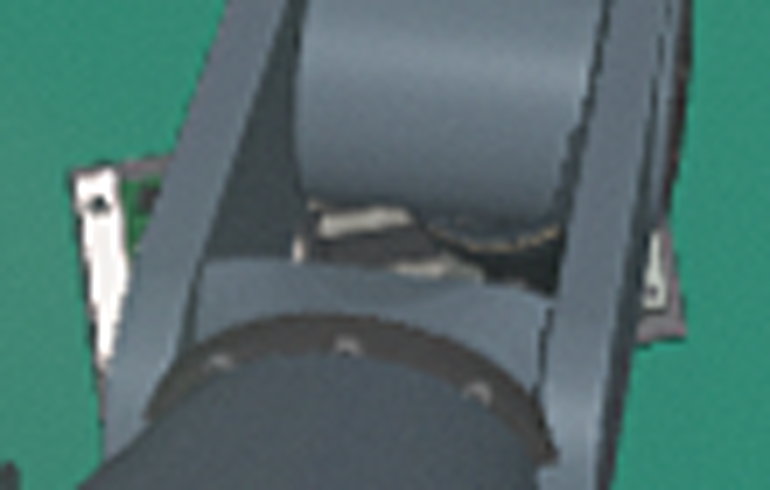

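The held torque stays at about 0.24 N·m, so the jaw is now bearing on the board. Moving and held readings suggest different forces, so before going on I'll measure the pad's compression (its spring is 5 N/mm) in the images.

```bash
python3 - <<'E'
from h import *
crop('w12',195,10,385,100,4.2,'p12');crop('w14',130,10,320,100,4.2,'p14');crop('w11',320,40,450,210,4,'p11')
E
```

```text
(no output)
```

View pics/p12.png

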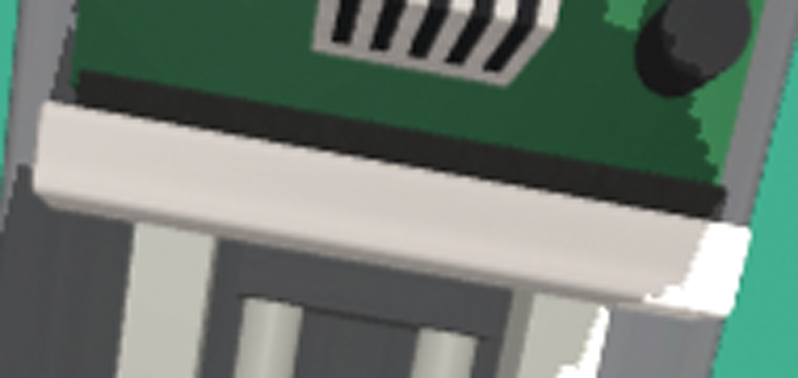

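View pics/p11.png

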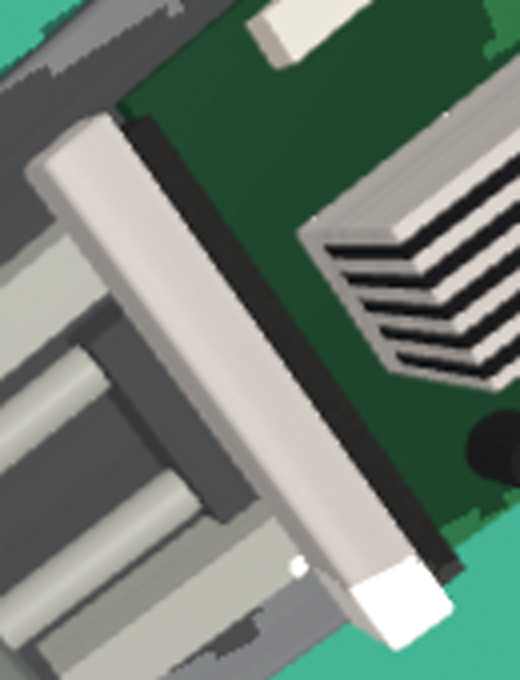

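View pics/p14.png

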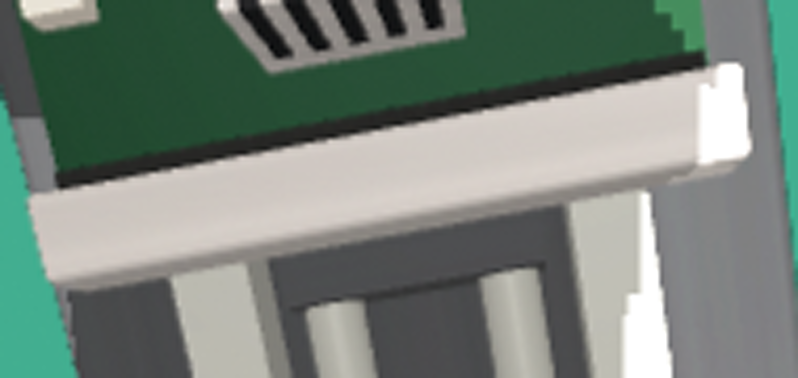

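Pad strip thickness is clearly reduced: about 36 px in p12 against about 14 px in p14 (crops at 4.2x). I'll convert these to mm.

```bash
cat > pad.py <<'E'
from h import *
a=np.radians(99.5);yh=np.array([np.cos(a),np.sin(a)]);xh=np.array([yh[1],-yh[0]])
S=np.array([.584,.1866])
def prof(tag,zj=.045,plot=False):
    c=load(tag);g=cv2.cvtColor(c['color'],cv2.COLOR_BGR2GRAY).astype(np.float32)
    # sample profiles along holder y at several holder x at plane zj
    ys=np.arange(-.06,-.005,.0002);acc=[]
    out=[]
    for x in np.arange(-.036,.037,.002):
        pts=np.array([proj(c,[*(S+x*xh+y*yh),zj]) for y in ys],np.float32)
        v=cv2.remap(g,pts[:,0].reshape(1,-1),pts[:,1].reshape(1,-1),cv2.INTER_LINEAR,borderValue=-1)[0]
        if (v<0).any(): v=np.where(v<0,np.nan,v)
        out.append(v)
    return ys,np.array(out)
E
python3 - <<'E'
from pad import *
for t in('w8','w11','w12','w13','w14'):
    ys,o=prof(t);m=np.nanmedian(o,0)
    print(t,' '.join(f'{y*1000:.0f}:{v:.0f}' for y,v in zip(ys[::5],m[::5])))
E
```

```text
w8 -60:165 -59:167 -58:173 -57:170 -56:167 -55:165 -54:162 -53:184 -52:229 -51:253 -50:255 -49:255 -48:255 -47:255 -46:255 -45:255 -44:255 -43:222 -42:127 -41:56 -40:55 -39:52 -38:35 -37:28 -36:28 -35:36 -34:65 -33:90 -32:105 -31:135 -30:140 -29:127 -28:124 -27:125 -26:125 -25:125 -24:125 -23:123 -22:122 -21:123 -20:123 -19:126 -18:124 -17:123 -16:128 -15:128 -14:128 -13:128 -12:128 -11:129 -10:129 -9:129 -8:129 -7:130 -6:130
w11 -60:143 -59:144 -58:142 -57:106 -56:97 -55:98 -54:95 -53:95 -52:99 -51:120 -50:139 -49:145 -48:194 -47:212 -46:213 -45:210 -44:206 -43:205 -42:203 -41:204 -40:206 -39:150 -38:40 -37:41 -36:41 -35:46 -34:55 -33:55 -32:55 -31:55 -30:56 -29:57 -28:57 -27:58 -26:58 -25:57 -24:57 -23:58 -22:57 -21:57 -20:57 -19:57 -18:57 -17:56 -16:57 -15:80 -14:92 -13:92 -12:92 -11:92 -10:92 -9:92 -8:92 -7:92 -6:92
w12 -60:131 -59:129 -58:130 -57:129 -56:130 -55:130 -54:130 -53:130 -52:129 -51:130 -50:129 -49:130 -48:130 -47:97 -46:78 -45:80 -44:79 -43:79 -42:80 -41:132 -40:153 -39:203 -38:209 -37:209 -36:204 -35:203 -34:202 -33:203 -32:204 -31:203 -30:58 -29:39 -28:39 -27:40 -2
[... 271 characters left out ...]
:130 -44:103 -43:78 -42:79 -41:79 -40:79 -39:79 -38:111 -37:137 -36:181 -35:207 -34:210 -33:207 -32:204 -31:203 -30:202 -29:202 -28:205 -27:157 -26:39 -25:41 -24:64 -23:65 -22:65 -21:65 -20:66 -19:66 -18:67 -17:66 -16:63 -15:63 -14:61 -13:62 -12:62 -11:68 -10:63 -9:63 -8:63 -7:62 -6:227
w14 -60:131 -59:131 -58:130 -57:130 -56:131 -55:132 -54:130 -53:131 -52:131 -51:131 -50:131 -49:131 -48:131 -47:131 -46:131 -45:131 -44:131 -43:77 -42:78 -41:79 -40:79 -39:79 -38:86 -37:134 -36:158 -35:203 -34:209 -33:208 -32:204 -31:203 -30:202 -29:202 -28:203 -27:198 -26:41 -25:41 -24:63 -23:64 -22:65 -21:65 -20:65 -19:66 -18:67 -17:66 -16:62 -15:61 -14:61 -13:61 -12:61 -11:62 -10:66 -9:62 -8:62 -7:61 -6:60
```

```bash
cat >> pad.py <<'E'
def edges(t):
    ys,o=prof(t);J=[];P=[];B=[]
    for v in o:
        if np.isnan(v).any(): continue
        i=np.where((v[:-1]>120)&(v[1:]<=120)&(ys[:-1]>-.045)&(ys[:-1]<-.02))[0]
        if len(i)==0: continue
        i=i[-1] if False else i[0]
        j=np.where(v[i:]<47)[0]
        if len(j)==0: continue
        j0=i+j[0]; k=np.where(v[j0:]>52)[0]
        if len(k)==0: continue
        J.append(ys[i]);P.append(ys[j0+k[0]])
    J=np.array(J)*1000;P=np.array(P)*1000
    print(t,len(J),'jaw edge %.2f  strip end %.2f  strip %.2f sd %.2f'%(np.median(J),np.median(P),np.median(P-J),np.std(P-J)))
E
python3 - <<'E'
from pad import *
for t in('w11','w12','w13','w14'): edges(t)
E
```

```text
w11 36 jaw edge -39.00  strip end -34.60  strip 4.40 sd 0.21
w12 7 jaw edge -30.20  strip end -26.00  strip 4.20 sd 0.14
w13 2 jaw edge -27.20  strip end -24.40  strip 2.80 sd 0.00
w14 7 jaw edge -26.80  strip end -24.40  strip 2.40 sd 0.09
```

The pad strip is 4.3 mm free and 2.4 mm now, so it's compressed about 1.9 mm, or about 9 N. That agrees with the moving torque, (0.366−0.25)/0.012 ≈ 10 N, and the board has stopped against the fixed jaw. I'll let go and rise.

>>> play_rows --pt "0 0 0 0" --pt "0 0 0 0" --pt "0 0 0 0" --pt "0 0 0 0" --pt "0 0 0 0" --fingers 0.4

```text
time: 20.8
tool_pos: [0.6054, 0.0562, 0.0645]
ee_rot: [[-0.002, 1.0, -0.0], [1.0, 0.002, 0.0], [0.0, -0.0, -1.0]]
force: [-0.7, -0.4, 0.2]
width: 0.0515
```

>>> play_rows --pt "0 0 -0.1 0" --pt "0 0 -0.3 0" --pt "0 0 -0.6 0" --pt "0 0 -0.6 0" --pt "0 0 -0.6 0" --pt "0 0 -0.6 0"

```text
time: 21.55
tool_pos: [0.6044, 0.0562, 0.1536]
ee_rot: [[-0.002, 1.0, -0.002], [1.0, 0.002, 0.0], [0.0, -0.002, -1.0]]
force: [-0.1, -0.4, -0.1]
width: 0.0512
```

```bash
python3 - <<'E'
from pad import *
st();snap('wrist','w15');snap('side','side15');crop('side15',170,190,270,300,6,'cs15');crop('w15',160,0,350,290,2.7,'k15')
edges('w15')
E
```

```text
t 21.55 [0.6044 0.0562 0.1536] w 0.0512 F [-0.1 -0.4 -0.1] M [-0.053 -0.017  0.023] q6 -0.093 j6eff -0.0 ang 0.1
w15 33 jaw edge -26.60  strip end -23.80  strip 3.00 sd 7.21
```

View pics/w15.png

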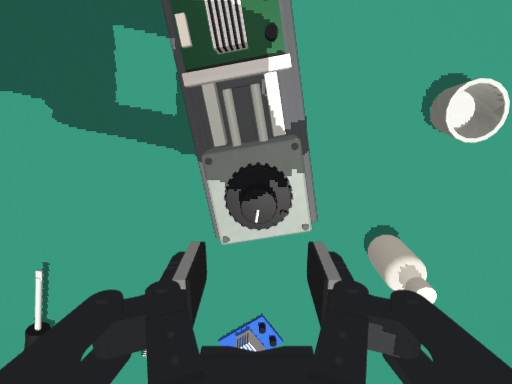

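View pics/cs15.png

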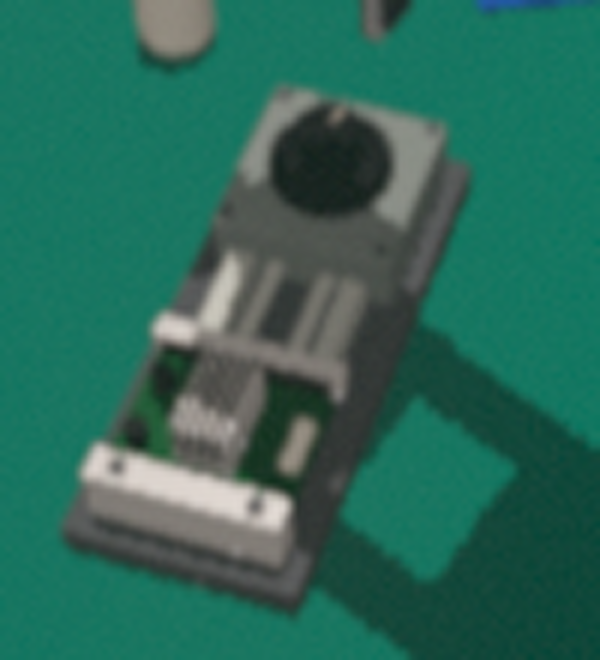

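```bash
python3 - <<'E'
from pad import *
for t in('w12','w14','w15'):
    ys,o=prof(t);n=0
    for x,v in zip(np.arange(-.036,.037,.002),o):
        if np.isnan(v).any(): continue
        n+=1
        if n%4==1: 
            m=(ys>-.033)&(ys<-.02)
            print(t,round(x*1000),' '.join('%d'%q for q in v[m][::2]))
E
python3 -c "
from h import *
crop('w15',170,40,310,110,5.5,'p15')"
```

```text
w12 24 200 201 202 202 203 200 177 89 36 37 38 39 40 40 40 40 46 55 60 60 60 60 60 60 60 60 60 60 60 60 60 60 60
w12 32 200 201 201 202 203 203 187 99 37 38 38 38 39 38 39 39 44 53 58 58 58 58 58 59 58 58 59 62 64 60 62 65 76
w14 -36 202 200 200 199 198 198 198 198 197 197 197 197 198 200 193 150 79 38 38 39 46 55 56 56 56 56 56 56 56 56 56 56 56
w14 -28 203 202 201 200 200 199 199 198 198 198 198 198 198 201 195 156 84 39 39 39 44 55 57 57 58 58 58 58 57 57 57 58 58
w15 -36 181 180 179 178 178 178 178 178 178 178 179 179 179 179 168 152 85 35 35 37 42 46 50 51 51 51 51 51 52 52 52 52 52
w15 -28 181 180 179 178 178 178 178 177 177 177 177 178 178 177 163 138 87 36 34 35 40 45 50 51 51 51 51 51 51 51 52 52 52
w15 -20 183 181 180 180 180 179 179 178 178 178 178 179 179 180 174 153 110 50 34 35 40 46 50 53 53 53 53 53 53 53 53 53 53
w15 -12 182 181 180 180 180 180 179 179 179 179 179 179 180 179 175 144 104 56 33 35 39 44 49 53 54 54 54 54 54 54 55 55 55
w15 -4 184 182 181 180 180 179 179 179 179 180 180 180 181 179 174 138 95 57 33 35 39 44 49 54 54 54 54 55 55 54 54 54 54
w15 4 183 182 181 181 180 180 180 180 180 181 181 181 182 181 177 152 113 68 32 33 37 44 49 53 54 55 55 55 55 56 56 56 56
w15 12 184 183 182 181 181 181 182 182 182 182 182 183 183 182 177 155 111 70 34 33 35 41 46 53 55 55 55 55 55 56 56 56 56
w15 20 185 184 183 182 181 181 181 181 182 182 183 184 184 184 178 161 115 73 40 33 35 41 48 53 56 56 56 56 56 56 56 56 56
w15 28 255 255 255 255 255 255 255 255 254 254 254 254 255 254 253 245 181 118 72 55 55 61 71 94 109 109 108 108 108 107 102 88 65
w15 36 255 255 255 255 255 255 255 255 255 255 255 255 255 255 254 253 188 125 80 57 59 66 73 88 99 104 108 108 107 107 107 107 107
```

View pics/p15.png

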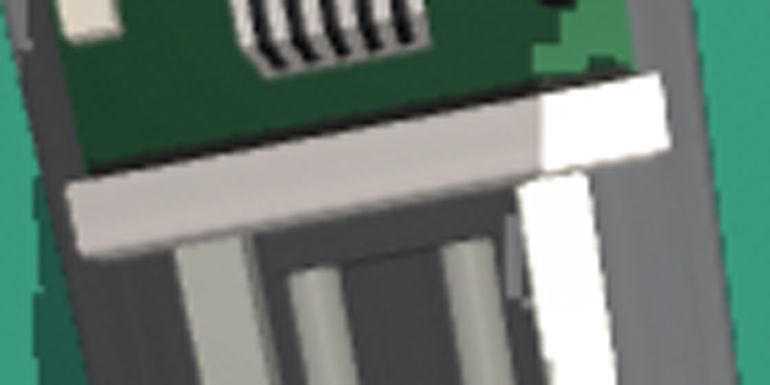

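Edge half-crossings give a pad strip of 3.88 mm free (w12), 1.86 mm clamped (w14) and 1.8 mm after letting go (w15). That is about 2.0 mm compression, so about 10 N, and it didn't back off. Last, I'll check the nib.

```bash
python3 - <<'E'
from h import *
crop('w15',215,150,305,240,7,'n15')
c=load('w15');print('nib expected px in crop',[((proj(c,[*p,.061])-[215,150])*7).round(0) for p in [(.6253,.0462),(.6255,.0497)]],'knob',((proj(c,[.6056,.0565,.077])-[215,150])*7).round(0))
E
```

```text
nib expected px in crop [array([467., 439.]), array([470., 411.])] knob [299. 400.]
```

View pics/n15.png

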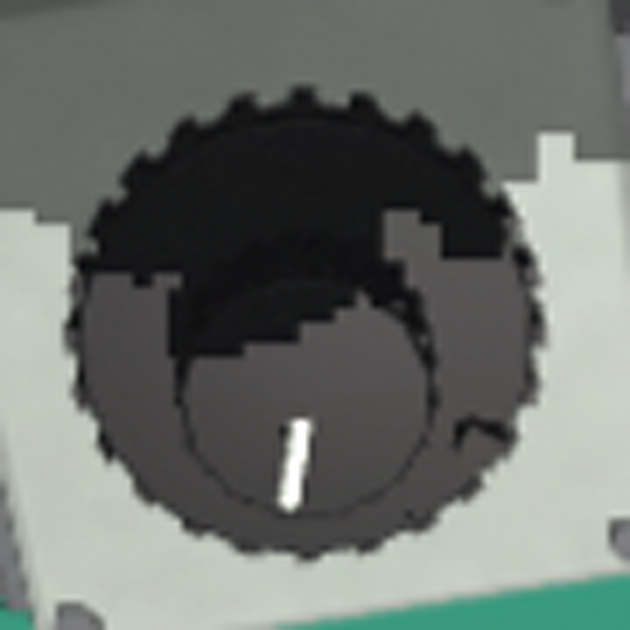

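The nib is at about (485,430), at the same bearing as at the start (expected ~(468,425)), so the ring hasn't moved noticeably. Handing in.

```bash
python3 - <<'E'
from h import *
print(bot.hand_in());st()
E
```

```text
the job is handed in; nothing more can be done
None
the job is handed in; nothing more can be done
```

I laid the larger green board on the rails and let go of it. I then turned only the inner knob, about 80° clockwise, until the jaw clamped the board, and released the knob. The job was handed in at about 22 s; no verdict was reported.

**Clamping force:** my estimate is about 10 N.
- **Pad compression:** the jaw's pad is compressed about 2.0 mm, which is about 10 N. It did not back off after I let go.
- **Torque while turning:** 0.366 N·m in motion, against about 0.25 N·m running free, also gives about 10 N.
- **Torque while held still:** this disagreed. It stayed at 0.23–0.26 N·m, which would mean roughly 11 to 20 N depending on how far the friction had relaxed. I trusted the other two readings.

**Other last checks:**
- **Board:** it looked flat and square against the fixed jaw. I judged this by eye only.
- **Ring:** the nib is on its original bearing, within about 1–2 mm, which is as well as I could measure it.
- **Bystanders:** I never touched them.
- **Arm:** it was clear of everything at hand-in.
- **Cameras:** the top and wrist views differed by 2–4 mm. I used the wrist view because it matched the position of the fingers.

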